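Clear the setting blocks and close a carved panel into its two-pin jig

TASK

Put every aluminium setting block that is out back, upright and fully down, into its own pocket in the storage rack, the pocket of its own shape and size (one may be standing in the jig bed); lay the carved panel flat in the nest of the jig bed; then close the jig by lowering the top plate over both guide pins, kept level and let down under control, not dropped, until it rests home on the panel. Leave the other tools and bottles on the bench where they are, and never tip the top plate steeply.

Things in the scene. Friction and masses are not known exactly. Their poses are not given: they have to be found in the camera images.
- square_center (a point): Plain aluminium setting block, a square block, 42 x 42 mm in plan, 40 mm tall, standing upright (z up); 0.06 to 0.21 kg. The point is its centre, 20 mm above its underside. If present, it starts standing in the nest of the jig bed, in the way of the panel.
- round_center (a point): Plain aluminium setting block, a round block, 42 mm in diameter, 40 mm tall, standing upright (z up); 0.06 to 0.21 kg. The point is its centre, 20 mm above its underside. If present, it starts on the bench.
- bar_center (a point): Plain aluminium setting block, an oblong block, 26 mm (its x) by 56 mm (its y) in plan, 40 mm tall, standing upright (z up); 0.06 to 0.21 kg. The point is its centre, 20 mm above its underside. If present, it starts on the bench.
- small_center (a point): Plain aluminium setting block, a small square block, 28 x 28 mm in plan, 40 mm tall, standing upright (z up); 0.06 to 0.21 kg. The point is its centre, 20 mm above its underside. If present, it starts on the bench.
- stud_center (a point): Plain aluminium setting block, a small round block, 28 mm in diameter, 40 mm tall, standing upright (z up); 0.06 to 0.21 kg. The point is its centre, 20 mm above its underside. If present, it starts on the bench.
- slot_square (a point): Own pocket of square_center (a square block, 42 x 42 mm in plan) in the fixed light-wood rack (72 x 286 mm, 18 mm high, pockets in a row along its y): centre of the pocket floor, 6 mm above the bench, 12 mm below the rack's top. The pocket has the block's outline plus 3 mm all round; its x and y are those of the seated block, whose centre is 20 mm above this point.
- slot_round (a point): Own pocket of round_center (a round block, 42 mm in diameter) in the fixed light-wood rack (72 x 286 mm, 18 mm high, pockets in a row along its y): centre of the pocket floor, 6 mm above the bench, 12 mm below the rack's top. The pocket has the block's outline plus 3 mm all round; its x and y are those of the seated block, whose centre is 20 mm above this point.
- slot_bar (a point): Own pocket of bar_center (an oblong block, 26 mm (its x) by 56 mm (its y) in plan) in the fixed light-wood rack (72 x 286 mm, 18 mm high, pockets in a row along its y): centre of the pocket floor, 6 mm above the bench, 12 mm below the rack's top. The pocket has the block's outline plus 3 mm all round; its x and y are those of the seated block, whose centre is 20 mm above this point.
- slot_small (a point): Own pocket of small_center (a small square block, 28 x 28 mm in plan) in the fixed light-wood rack (72 x 286 mm, 18 mm high, pockets in a row along its y): centre of the pocket floor, 6 mm above the bench, 12 mm below the rack's top. The pocket has the block's outline plus 3 mm all round; its x and y are those of the seated block, whose centre is 20 mm above this point.
- slot_stud (a point): Own pocket of stud_center (a small round block, 28 mm in diameter) in the fixed light-wood rack (72 x 286 mm, 18 mm high, pockets in a row along its y): centre of the pocket floor, 6 mm above the bench, 12 mm below the rack's top. The pocket has the block's outline plus 3 mm all round; its x and y are those of the seated block, whose centre is 20 mm above this point.
- panel_center (a point): Dark carved wooden panel, 56 mm (its x) by 100 mm (its y) and 18 mm thick, 0.1 kg, lying flat on the bench carved side up. The point is its centre, 9 mm above its underside. Either way round will do.
- nest (a point): Centre of the top face of the jig's fixed plywood bed (130 mm in x, 220 in y, 15 high). Panel lies here, x along x, 2.5 mm spare each side, between 8 mm high stops: one beyond each end (|y| 52.5 to 60.5 mm), four short ones beside the long sides (|x| 30.5 to 38.5, |y| 27 to 49 mm), so the middle 54 mm of each long side is free for fingers.
- pin_left (a point): Tip of a fixed steel guide pin of the bed, 14 mm in diameter, tapering over its top 10 mm to 6 mm; it stands 60 mm above the bed's top face (tip 75 mm above the bench), at y = +85 mm in the bed's frame.
- pin_right (a point): Tip of a fixed steel guide pin of the bed, 14 mm in diameter, tapering over its top 10 mm to 6 mm; it stands 60 mm above the bed's top face (tip 75 mm above the bench), at y = -85 mm in the bed's frame.
- plate_grip (a point): Grip centre of the loose pale plywood top plate: plate 110 (x) by 210 (y) by 14 mm, about 0.5 kg, with two 18 mm through holes at y = +-85 mm; in its middle a solid dark grip 26 (x) by 80 (y) by 40 mm high. The point is 34 mm above the plate's underside, 20 mm below the grip's top, z up. Starts flat on the bench. Home on pins and panel, it is 52 mm above nest; either way round will do.
- glue: Bystander, leave alone: white glue bottle, 40 mm across, 120 mm tall, upright.
- offcut: Bystander, leave alone: flat pale wood offcut, 50 x 90 x 22 mm.
- gouge: Bystander, leave alone: carving gouge with dark handle, 220 mm long, lying along its x.
- chisel: Bystander, leave alone: wide chisel with brown handle, 220 mm long, lying along its x.
- sanding_block: Bystander, leave alone: cork sanding block, 45 x 80 x 28 mm.
Not all that is in view belongs to the job. Leave any blue look-alike of the part that bears plate_grip alone. What is shaped like the part that bears stud_center but brown is not meant.

How it is judged (in metres and radians):
On the way, in this order (a step that is already met when the one before it is completed fails the run):
1. the panel lies flat in the nest of the bed (horizontal distance between panel_center and nest below 0.005 m and z of panel_center in the frame of nest below 0.013 m and angle between panel_center's own z axis and vertical below 0.04 rad and angle between the x axis of panel_center and the x axis of nest, either way round below 0.1 rad), for 0.2 s.
2. the plate is over both pins, level, on its way down (3 to 30 mm above home) for at least 0.3 s, so not dropped (all of step 1 and horizontal distance between plate_grip and nest below 0.006 m and angle between the x axis of plate_grip and the x axis of nest, either way round below 0.06 rad and z of plate_grip in the frame of nest between 0.055 and 0.082 m and angle between plate_grip's own z axis and vertical below 0.12 rad), for 0.3 s.
3. the plate is home on the panel (horizontal distance between plate_grip and nest below 0.006 m and angle between the x axis of plate_grip and the x axis of nest, either way round below 0.06 rad and z of plate_grip in the frame of nest between 0.049 and 0.055 m and angle between plate_grip's own z axis and vertical below 0.03 rad), for 0.2 s.
At the end, for the whole second after the job is handed in: Each block present stands upright (0.06 rad) on its own pocket's floor, within 7 mm of centre; panel flat in the nest within 5 mm; plate over both pins on the panel, level within 0.03 rad, grip point 49 to 55 mm above the bed's top; all at rest (all of step 1 and all of step 3 and horizontal distance between square_center and slot_square below 0.007 m and z of square_center in the frame of slot_square below 0.024 m and angle between each of square_center, round_center, bar_center, small_center, stud_center's own z axis and vertical below 0.06 rad and horizontal distance between round_center and slot_round below 0.007 m and z of round_center in the frame of slot_round below 0.024 m and horizontal distance between bar_center and slot_bar below 0.007 m and z of bar_center in the frame of slot_bar below 0.024 m and horizontal distance between small_center and slot_small below 0.007 m and z of small_center in the frame of slot_small below 0.024 m and horizontal distance between stud_center and slot_stud below 0.007 m and z of stud_center in the frame of slot_stud below 0.024 m and linear speed of each of square, round, bar, small, stud, panel, plate below 0.02 m/s); the robot touches nothing.
It fails at once if another tool or bottle on the bench is moved more than 6 cm (distance of any of glue, offcut, gouge, chisel, sanding_block from where it was at the start of the episode above 0.06 m).
It fails at once if the top plate is tipped more than 0.35 rad (angle between plate_grip's own z axis and vertical above 0.35 rad).
Of square, round, bar, small, stud only 3 to 5 are there at a start; the rules pass over those that are not, and their reading is None.
At some moment in a run one of round, panel may be knocked a few centimetres aside while the robot is not near it.
It also fails if it takes over 210 s, if anything falls off the work surface, if the arm or the gripper's body presses on something with over 40 N, if the wrist force passes 120 N, or if a joint passes its speed limit or range.

ROBOT

A 7-joint arm with a two-finger parallel gripper is mounted at the origin on the work surface. World frame = base frame: x ahead of the robot, y to its left, z up, the work surface at z = 0. Lengths are in mm, angles in degrees, forces in N, time in s.
With the tool pointing down it reaches from about 400 to 900 mm from the base axis. Payload 5.6 kg.
Tool frame: the origin (TCP) lies on the mounting face of the last link; the fingertips stand 190 mm ahead of it and the grasp point (between the pads) lies 171 mm ahead of it; z points along the fingers, y is the direction in which the jaws open and shut (so a half turn about z gives the same grasp; the last joint's range is limited). The gripper opens to 92 mm and grips with 3 to 60 N. Pads are 20 mm wide; open, the fingers measure 128 mm over their backs; the gripper's body (75 mm by 189 mm) begins 69 mm behind the grasp point.
Start: joints at [-76.604, 26.786, -0.665, 91.828, 0.344, 61.387, -3.226], TCP at [177.664, 625.25, 404.692] pointing down, gripper open.
Joint ranges: [-144.91, 144.91], [-17.63, 115.5], [-89.93, 88.59], [15.96, 139.68], [-74.01, 254.01], [8.47, 105.57], [-167.45, 167.45]. Speed limits (degrees/s): [147.25, 147.25, 180, 180, 180, 180, 180].

INTERFACE

Orientations are given as [roll, pitch, yaw] about the fixed x, y, z axes, in that order (R = Rz(yaw) Ry(pitch) Rx(roll)).
In Python, from bench import manip gives the robot as it stands.
- The arm moves only by the shell command python3 -m creep 'ROWS' [FORCE]. ROWS is JSON, a list of rows, each a list of 7 numbers: the shift along the tool's x, y, z in cm, then the turn, a rotation vector about the tool's x, y, z in degrees, then the closure, from -1 (fully open) to 1 (shut). A call has 1 to 12 rows; each row is the pose to reach, as a shift and turn from the pose commanded when the call began, along the tool's axes at that moment; what a row does not reach only later rows make up. A row lasts 1/12 s, in which the tool goes at most 41.7 mm and 7.16 degrees, less where a joint would pass 70% of its speed; a pose out of reach is approached as far as the arm can. A call with a gripper value outside its range is refused whole. The fingers move at their own pace and stop on an object; FORCE is the grip in N (left out, the last holds). Time passes only in rows, so rows that repeat a pose let the fingers close. It gives the time, the measured TCP pose, the force and the opening at its end, in the units of the state.
- manip.sense(): the state, without advancing time (a new reading comes with each control period).
- manip.snapshot(name): name is "scene" or "top" or "wrist"; returns the picture (480x640x3 uint8, blue, green, red); there is no depth.
- manip.camera_model(name): a dict with "intrinsics" (3x3 intrinsics, pixels), "view" (4x4, takes a point from world to camera coordinates); the wrist camera has in their place "T_tool_cam" (4x4, takes a point from camera to tool coordinates, whose origin is the TCP and whose axes are the flange's). Camera axes: x right, y down, z forward; pixel columns grow to the right and rows downward; lengths in mm; the calibration is good to about 2 mm. The wrist camera is an equidistant fisheye: a pixel r from the principal point sees the ray r / f radians off the axis. A picture is of the moment at which its call begins: read the wrist's pose just before it. camera_model takes no time and is no camera call.
- manip.sign_off(): hands the job in, once; it reports no verdict.
The state is a dict: "clock": time; "qpos": joint angles; "qd": joint speeds; "tau": joint torques, N m; "position": TCP position; "ee_rot": TCP orientation; "force": force on the tool from outside, world axes, zero at the start; "wrist_torque": the same for the moment, N m; "finger_gap": finger opening in mm.
Only numpy, scipy, OpenCV 4.12 (cv2) and the standard library are available. Lean on these libraries where they do the work, as an engineer would, in place of code of your own. Each camera call takes 0.05 s, during which the arm holds its last target. There are 200 camera calls.

## Working session

There is one attempt and no reset: what is moved stays moved. The work goes in short steps, Python scripts to look and compute and a shell command to move; the robot and the scene stay as the last step left them, time stands still between calls to the robot, and variables do not carry over. Pictures are saved under pics/ and viewed, about 12 in all and at most 16, crops included, and the job is handed in when it is done.

```bash
mkdir -p pics; ls
python3 - <<'E'
from bench import manip
import cv2,numpy as np
print(manip.sense())
for n in("scene","top","wrist"):
    cv2.imwrite(f"pics/{n}0.png",manip.snapshot(n)); print(n,manip.camera_model(n))
E
```

```text
pics
{'clock': 0.0, 'qpos': array([-76.60516226,  26.83659644,  -0.66494314,  91.87906463,
         0.34568695,  61.38471979,  -3.22464509]), 'qd': array([ 0.05400843,  0.00922307,  0.00562049, -0.00990754, -0.03396169,
        0.02103298, -0.02261032]), 'tau': array([-5.58619522e-04, -5.20570529e+01, -1.27365236e-02, -2.43756312e+01,
       -5.66250260e-02,  1.72221533e-02,  1.66256809e-04]), 'position': array([177.60459363, 625.02276071, 403.74671793]), 'ee_rot': array([-1.79901928e+02,  8.52645197e-03,  1.64139935e+02]), 'force': array([ 0.34459291, -0.27058329, -0.49109409]), 'wrist_torque': array([-0.00405119, -0.03698829, -0.00092472]), 'finger_gap': 91.80612505814724}
scene {'intrinsics': array([[466.87281939,   0.        , 317.9789433 ],
       [  0.        , 466.87281939, 243.50496328],
       [  0.        ,   0.        ,   1.        ]]), 'view': array([[-7.93046620e-01,  6.09160854e-01, -3.35800277e-04,
         3.91762521e+02],
       [ 4.24603066e-01,  5.52381426e-01, -7.17347194e-01,
        -1.08831602e+02],
       [-4.36794339e-01, -5.69032349e-01, -6.96715789e-01,
   
[... 465 characters left out ...]
    [ 1.72323333e-01,  2.29540077e-02, -9.84772960e-01,
         1.17301933e+03],
       [ 0.00000000e+00,  0.00000000e+00,  0.00000000e+00,
         1.00000000e+00]])}
wrist {'intrinsics': array([[371.64829954,   0.        , 319.21866786],
       [  0.        , 371.64829954, 237.39852628],
       [  0.        ,   0.        ,   1.        ]]), 'T_tool_cam': array([[ 2.29908719e-04, -9.66367632e-01, -2.57164436e-01,
         7.28441444e+01],
       [ 9.99999929e-01,  2.99234176e-04, -2.30442126e-04,
         4.68300563e-01],
       [ 2.99644200e-04, -2.57164365e-01,  9.66367632e-01,
         1.85391994e+01],
       [ 0.00000000e+00,  0.00000000e+00,  0.00000000e+00,
         1.00000000e+00]])}
```

View pics/top0.png

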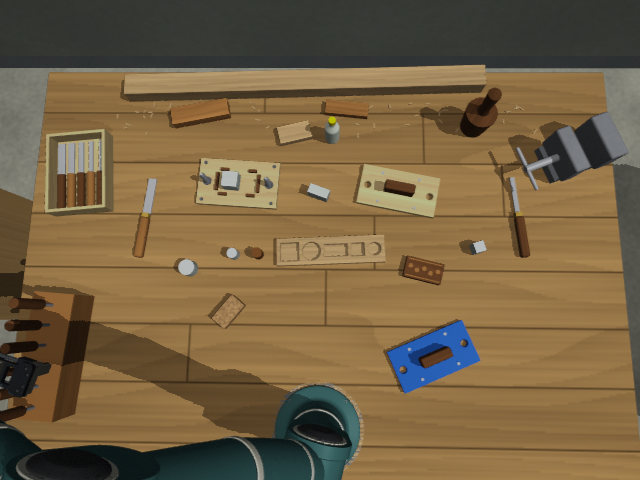

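View pics/scene0.png

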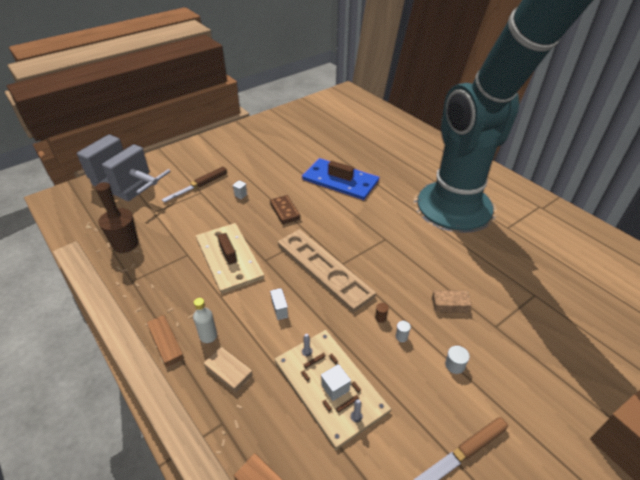

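The top view shows all five blocks: square in the jig at (229,180), bar (318,192), small (479,247), stud (232,253; the brown decoy is at 257,253) and round (187,267). The panel is at (423,269), the plate at (398,190), and the rack spans (275..385, 250) with pockets ordered square, round, bar, small, stud from left to right. The scene view agrees with this.

```bash
cat > h.py <<'E'
import numpy as np,cv2
from scipy.spatial.transform import Rotation as Ro
from bench import manip
def tool():
    s=manip.sense(); T=np.eye(4); T[:3,:3]=Ro.from_euler('xyz',s['ee_rot'],degrees=True).as_matrix(); T[:3,3]=s['position']; return T
def shot(n,save=None):
    T=tool(); im=manip.snapshot(n)
    if save: cv2.imwrite(f'pics/{save}.png',im); np.save(f'pics/{save}.npy',T)
    return im,T
def ray(n,uv,T=None):
    m=manip.camera_model(n);K=m['intrinsics'];uv=np.atleast_2d(np.array(uv,float))
    d=np.c_[(uv[:,0]-K[0,2])/K[0,0],(uv[:,1]-K[1,2])/K[1,1]]
    if n=='wrist':
        r=np.linalg.norm(d,axis=1,keepdims=True)+1e-9
        d=np.c_[d/r*np.sin(r),np.cos(r)]; C=T@m['T_tool_cam']
    else: d=np.c_[d,np.ones(len(d))]; C=np.linalg.inv(m['view'])
    return C[:3,3],d@C[:3,:3].T
def onz(n,uv,z,T=None):
    o,d=ray(n,uv,T); return (o+d*((z-o[2])/d[:,2])[:,None])[:,:2]
def proj(n,P,T=None):
    m=manip.camera_model(n);K=m['intrinsics'];P=np.atleast_2d(np.array(P,float))
    V=m['view'] if n!='wrist' else np.linalg.inv(T@m['T_tool_cam'])
    c=P@V[:3,:3].T+V[:3,3]
    if n=='wrist':
        q=np.linalg.norm(c[:,:2],axis=1,keepdims=True); q=c[:,:2]/q*np.arctan2(q,c[:,2:])
    else: q=c[:,:2]/c[:,2:]
    return q*[K[0,0],K[1,1]]+K[:2,2]
E
python3 - <<'E'
from h import *
np.set_printoptions(precision=1,suppress=True)
for n,z,*uv in [('square',55,229,179),('bar',40,319,190),('small',40,479,245),('stud',40,232,252),('round',40,187,265),('decoy',40,257,252),('panel',18,424,268),('plate',54,400,185),('nest',15,238,184),('pocket sq',18,289,251),('p round',18,311,251),('p bar',18,334,250),('p small',18,357,249),('p stud',18,375,249),('glue',120,332,122),('offcut',20,294,132),('chis',10,517,215),('sand',28,227,310),('gouge',10,146,215),('blue',54,436,355)]:
    print(n,onz('top',uv,z)[0])
E
```

```text
square [634.3 241.6]
bar [609.9   3.2]
small [ 465.7 -412.7]
stud [441.4 227.9]
round [406.2 343.8]
decoy [442.  162.4]
panel [ 406.9 -273.9]
plate [ 620.9 -209.6]
nest [632.4 225.7]
pocket sq [448.5  81.2]
p round [449.1  22.8]
p bar [452.3 -38. ]
p small [455.6 -98.8]
p stud [ 456.  -146.2]
glue [766.6 -30.2]
offcut [781.   75.5]
chis [ 552.6 -526.6]
sand [292.1 236.5]
gouge [545.  474.3]
blue [ 188.6 -291. ]
```

```bash
cat > m.py <<'E'
# status: pose and, given target X Y Z yaw, the shift along tool axes (cm) and turn
import sys
from h import *
np.set_printoptions(precision=2,suppress=True)
T=tool(); s=manip.sense(); print('t',round(s['clock'],2),'pos',s['position'],'rot',s['ee_rot'],'F',s['force'],'gap',round(s['finger_gap'],1),'q7',round(s['qpos'][6]))
a=[float(v) for v in sys.argv[1:]]
if a:
    R=Ro.from_euler('xyz',[180,0,a[3]],degrees=True)
    print('row',T[:3,:3].T@(np.array(a[:3])-T[:3,3])/10,(Ro.from_matrix(T[:3,:3]).inv()*R).as_rotvec(degrees=True))
E
r='[-44.6,-28.4,0.4,0,0,74.1,-1]'
python3 -m creep '[[-44.6,-28.4,0.4,0,0,74.1,-1],[-44.6,-28.4,0.4,0,0,74.1,-1],[-44.6,-28.4,0.4,0,0,74.1,-1],[-44.6,-28.4,0.4,0,0,74.1,-1],[-44.6,-28.4,0.4,0,0,74.1,-1],[-44.6,-28.4,0.4,0,0,74.1,-1],[-44.6,-28.4,0.4,0,0,74.1,-1],[-44.6,-28.4,0.4,0,0,74.1,-1],[-44.6,-28.4,0.4,0,0,74.1,-1],[-44.6,-28.4,0.4,0,0,74.1,-1],[-44.6,-28.4,0.4,0,0,74.1,-1],[-44.6,-28.4,0.4,0,0,74.1,-1]]'
python3 m.py 530 230 400 90
```

```text
clock: 1.15
position: [510.8, 250.0, 400.9]
ee_rot: [-180.0, -0.0, 89.9]
force: [0.3, 0.6, 0.1]
finger_gap: 92.1
t 1.15 pos [510.78 250.   400.9 ] rot [-180.     -0.     89.94] F [0.29 0.62 0.09] gap 92.1 q7 -21
row [-2.    1.92  0.09] [-0.   -0.   -0.06]
```

```bash
python3 -m creep '[[-2,1.9,0,0,0,0,-1],[-2,1.9,0,0,0,0,-1],[-2,1.9,0,0,0,0,-1],[-2,1.9,0,0,0,0,-1]]' >/dev/null
python3 -c "
from h import *
shot('wrist','A'); print(tool())"
python3 -m creep '[[-38,0,0,0,0,0,-1],[-38,0,0,0,0,0,-1],[-38,0,0,0,0,0,-1],[-38,0,0,0,0,0,-1],[-38,0,0,0,0,0,-1],[-38,0,0,0,0,0,-1],[-38,0,0,0,0,0,-1],[-38,0,0,0,0,0,-1],[-38,0,0,0,0,0,-1],[-38,0,0,0,0,0,-1],[-38,0,0,0,0,0,-1],[-38,0,0,0,0,0,-1]]'
python3 -c "
from h import *
shot('wrist','B'); print(tool())"
```

```text
[[-2.71613013e-03  9.99995739e-01 -1.07019991e-03  5.28095305e+02]
 [ 9.99996234e-01  2.71655007e-03  3.91134748e-04  2.32945367e+02]
 [ 3.94040333e-04 -1.06913350e-03 -9.99999351e-01  4.00575921e+02]
 [ 0.00000000e+00  0.00000000e+00  0.00000000e+00  1.00000000e+00]]
clock: 2.53
position: [529.4, -146.6, 400.7]
ee_rot: [-180.0, -0.1, 90.1]
force: [-0.3, 1.0, -0.4]
finger_gap: 92.0
[[-4.15425073e-03  9.99991253e-01 -4.85028731e-04  5.29559042e+02]
 [ 9.99990365e-01  4.15493395e-03  1.41622089e-03 -1.45830179e+02]
 [ 1.41822377e-03 -4.79140722e-04 -9.99998880e-01  4.00609104e+02]
 [ 0.00000000e+00  0.00000000e+00  0.00000000e+00  1.00000000e+00]]
```

View pics/A.png

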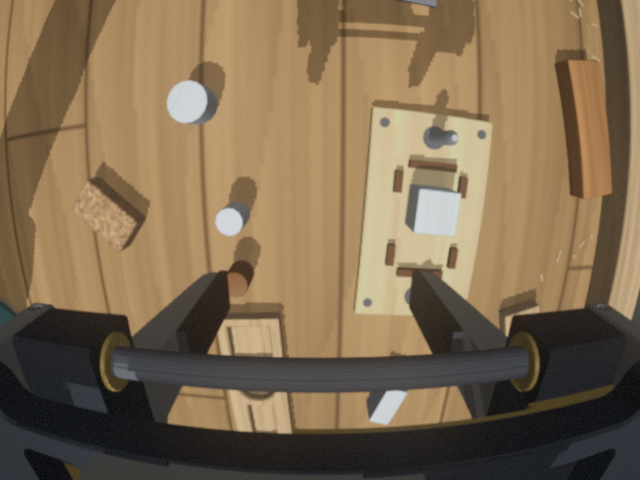

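View pics/B.png

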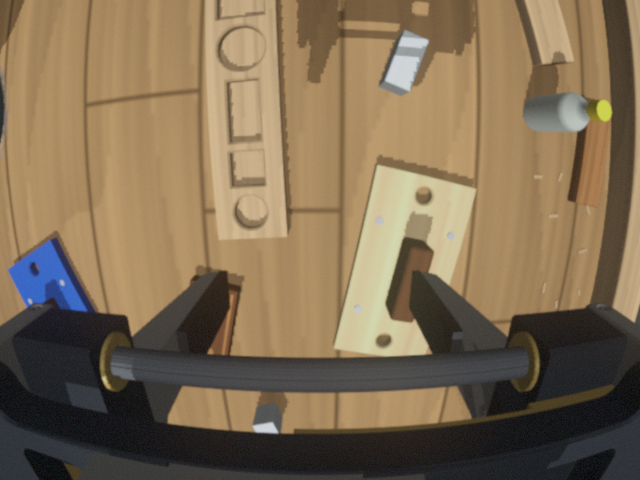

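A shows the round block at (187,102), stud at (230,221), jig corners at about (373,105), (491,122), (462,316) and (357,313), and the square block on it. B shows the rack with round pocket (242,47), stud pocket (252,211), the bar (405,62), the plate with holes at (424,195) and (384,340), and the glue at (560,112).

```bash
cat > seg.py <<'E'
from h import *
np.set_printoptions(precision=1,suppress=True)
def al(im,lo,hi=256,smax=45,amin=150):
    hsv=cv2.cvtColor(im,cv2.COLOR_BGR2HSV); m=((hsv[...,2]>=lo)&(hsv[...,2]<hi)&(hsv[...,1]<smax)).astype('u1')
    n,l,st,c=cv2.connectedComponentsWithStats(m)
    return [(c[i],st[i],(l==i).astype('u1')) for i in range(1,n) if st[i,4]>amin]
def top_outline(n,mask,z,T):
    c=max(cv2.findContours(mask,0,cv2.CHAIN_APPROX_NONE)[0],key=cv2.contourArea)[:,0,:]
    P=onz(n,c,z,T); (ctr,wh,a)=cv2.minAreaRect(P.astype('f4')); return np.array(ctr),np.array(wh),a,P
E
python3 - <<'E'
from seg import *
for n in 'AB':
    im=cv2.imread(f'pics/{n}.png');T=np.load(f'pics/{n}.npy')
    for lo in (150,185,200):
        for c,st,m in al(im,lo):
            if st[1]+st[3]>470 or c[1]>330: continue
            z=55 if n=='A' and c[0]>350 else 40
            r=top_outline('wrist',m,z,T); print(n,lo,c,st[4],'ctr',r[0],'wh',r[1],r[2],'mean V',cv2.mean(im,m)[:3])
E
```

```text
A 150 [186.6 101.3] 1380 ctr [401.6 346.9] wh [42.  40.2] 89.7152099609375 mean V (207.9463768115942, 207.16521739130434, 202.5485507246377)
A 150 [437.  212.6] 1905 ctr [637.2 241.9] wh [42.4 42.5] 85.20748901367188 mean V (209.13753280839896, 209.63097112860893, 204.41312335958006)
A 150 [228.7 221.5] 614 ctr [440.2 229.7] wh [26.7 27.2] 89.36166381835938 mean V (210.91530944625407, 207.5228013029316, 204.86644951140067)
A 185 [186.2 101.3] 1311 ctr [401.5 347. ] wh [40.  40.5] 85.87503051757812 mean V (210.35240274599542, 209.30205949656752, 204.38367658276127)
A 185 [437.2 213.1] 1839 ctr [637.5 241.5] wh [41.6 41.9] 85.05536651611328 mean V (210.63675910821095, 211.10440456769982, 205.86133768352363)
A 185 [228.3 221.7] 581 ctr [439.7 229.2] wh [25.7 26.3] 89.38662719726562 mean V (213.54044750430293, 209.89156626506025, 207.1290877796902)
A 200 [186.5 101.3] 1224 ctr [401.7 347.2] wh [39.1 38.1] 89.73839569091797 mean V (212.10375816993465, 210.71486928104576, 205.4403594771242)
A 200 [437.5 213.3] 1789 ctr [637.8 241.2] wh [41.2 41.3] 85.3980712890625 mean V (211.2207937395192
[... 440 characters left out ...]
98122066, 167.65571205007825)
B 185 [412.6  42.1] 250 ctr [615.7  23.8] wh [27.3  9.9] 0.22052261233329773 mean V (209.9, 205.848, 201.348)
B 185 [402.2  70.9] 771 ctr [604.9  -3.9] wh [34.3 23.8] 72.74591064453125 mean V (212.2503242542153, 209.80415045395588, 204.88975356679637)
B 185 [574.8 122.2] 183 ctr [803.9 -35.9] wh [15.  27.6] 71.19482421875 mean V (183.3224043715847, 189.7704918032787, 183.56830601092895)
B 200 [412.9  42.2] 212 ctr [616.2  23.7] wh [ 8.8 26.2] 89.15290069580078 mean V (213.1320754716981, 208.86792452830187, 204.4056603773585)
B 200 [402.2  70.7] 714 ctr [605.1  -3.6] wh [33.2 22.9] 71.8695068359375 mean V (213.78991596638656, 211.2408963585434, 206.3613445378151)
```

```bash
python3 -m creep '[[5,-8,-2,0,0,0,-1],[5,-8,-2,0,0,0,-1],[5,-8,-2,0,0,0,-1],[5,-8,-2,0,0,0,-1],[5,-8,-2,0,0,0,-1],[5,-8,-2,0,0,0,-1]]' >/dev/null
python3 -c "
from h import *
shot('wrist','C'); print(tool()[:3,3])"
python3 -m creep '[[-30,-2,0,0,0,0,-1],[-30,-2,0,0,0,0,-1],[-30,-2,0,0,0,0,-1],[-30,-2,0,0,0,0,-1],[-30,-2,0,0,0,0,-1],[-30,-2,0,0,0,0,-1],[-30,-2,0,0,0,0,-1],[-30,-2,0,0,0,0,-1],[-30,-2,0,0,0,0,-1],[-30,-2,0,0,0,0,-1],[-30,-2,0,0,0,0,-1]]'
python3 - <<'E'
from seg import *
im,T=shot('wrist','D')
for lo in (150,185):
  for c,st,m in al(im,lo):
    r=top_outline('wrist',m,40,T); print(lo,c,st[4],'ctr',r[0],'wh',r[1],r[2])
# ortho of rack (z=18), 2 px/mm; cols = -y from 130 to -190, rows = x 520..400
def ortho(n,x1,x0,y1,y0,z,s):
    im=cv2.imread(f'pics/{n}.png');T=np.load(f'pics/{n}.npy')
    R,Cc=np.mgrid[0:int((x1-x0)*s),0:int((y1-y0)*s)]
    P=np.stack([x1-R/s,y1-Cc/s,np.full(R.shape,z)],-1).reshape(-1,3)
    uv=proj('wrist',P,T).reshape(*R.shape,2).astype('f4'); return cv2.remap(im,uv,None,cv2.INTER_LINEAR)
c=ortho('C',510,390,130,-190,18,2.5)
d=ortho('D',520,390,-200,-460,18,2.5)
o=np.zeros((600,800,3),'u1'); o[:300]=c; o[300:600,:650]=d[:300]; cv2.imwrite('pics/CD.png',o)
E
```

```text
[450.08371122 -97.85007147 421.00749969]
clock: 4.05
position: [430.2, -397.1, 420.2]
ee_rot: [-180.0, -0.1, 90.1]
force: [-1.1, 0.9, 0.2]
finger_gap: 91.9
150 [352.5 231.8] 771 ctr [ 463.  -414.4] wh [28.6 28.4] 17.070703506469727
150 [490.1 308.9] 182 ctr [ 627.4 -505.8] wh [29.5 11.8] 5.989188194274902
185 [352.5 232.3] 732 ctr [ 463.  -414.8] wh [28.4 27.6] 17.435195922851562
185 [490.7 309.2] 154 ctr [ 628.8 -506.1] wh [26.9 10.9] 5.730438709259033
```

View pics/CD.png

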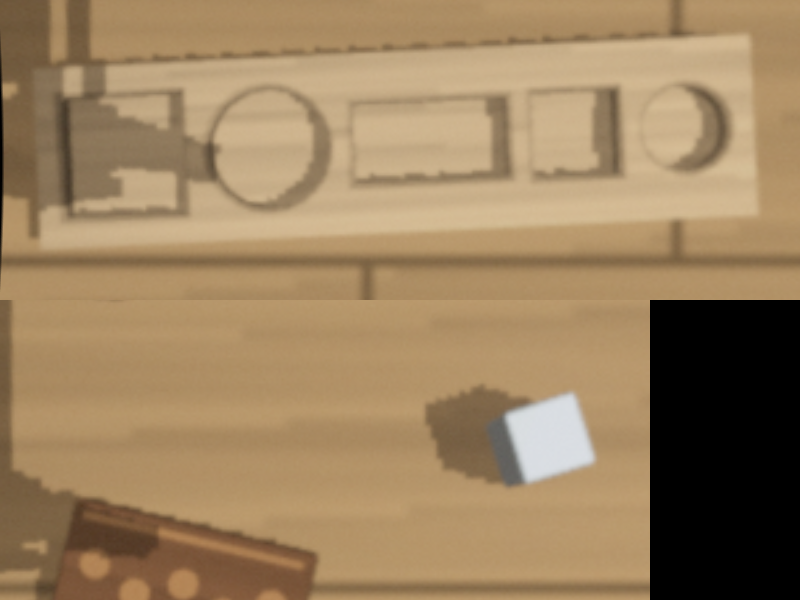

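The rectified view shows the rack: corners (37,68), (750,35), (758,215), (42,248), so 285.5 x 72 mm, which matches. The pocket centres lie on its midline at the expected 10 mm wall spacing. That gives rack centre (453.4,-28.7) and yaw 2.65°. Small block at (463,-414.6), edges at 17°.

```bash
python3 -m creep '[[-1.8,3.3,13,0,0,-17.1,-1],[-1.8,3.3,13,0,0,-17.1,-1],[-1.8,3.3,13,0,0,-17.1,-1],[-1.8,3.3,13,0,0,-17.1,-1],[-1.8,3.3,13,0,0,-17.1,-1],[-1.8,3.3,13,0,0,-17.1,-1],[-1.8,3.3,13,0,0,-17.1,-1],[-1.8,3.3,13,0,0,-17.1,-1]]' >/dev/null
cat > look.py <<'E'
# look.py name z [lo]: aluminium blobs seen by the wrist, world and tool-frame offsets from the tool axis (cm)
import sys
from seg import *
z=float(sys.argv[2]); lo=int(sys.argv[3]) if len(sys.argv)>3 else 150
im,T=shot('wrist',sys.argv[1]); print('tcp',T[:3,3],'yaw',Ro.from_matrix(T[:3,:3]).as_euler('xyz',degrees=True))
for c,st,m in al(im,lo,amin=300):
    if c[1]>340: continue
    r=top_outline('wrist',m,z,T)
    if not 20<min(r[1])<max(r[1])<70: continue
    d=T[:3,:3].T@np.r_[r[0]-T[:2,3],0]
    print('px',c,'ctr',r[0],'wh',r[1],'ang',round(r[2],1),'tool off mm',d[:2])
E
python3 look.py E1 40
```

```text
tcp [ 462.7 -416.7  293.7] yaw [179.8   0.2 107.1]
px [320.1 247.9] ctr [ 463.  -414.4] wh [28.1 27.6] ang 17.1 tool off mm [2.1 1. ]
```

```bash
python3 -m creep '[[0.2,0.1,3,0,0,0,-1],[0.2,0.1,6,0,0,0,-1],[0.2,0.1,8,0,0,0,-1],[0.2,0.1,8.8,0,0,0,-1],[0.2,0.1,8.8,0,0,0,-1],[0.2,0.1,8.8,0,0,0,-1],[0.2,0.1,8.8,0,0,0,1],[0.2,0.1,8.8,0,0,0,1],[0.2,0.1,8.8,0,0,0,1],[0.2,0.1,8.8,0,0,0,1],[0.2,0.1,8.8,0,0,0,1],[0.2,0.1,8.8,0,0,0,1]]' 25
python3 -m creep '[[0,0,0,0,0,0,1],[0,0,0,0,0,0,1]]'
python3 m.py 457 -100.6 290 92.65
```

```text
clock: 5.82
position: [462.8, -414.2, 203.2]
ee_rot: [180.0, 0.0, 107.1]
force: [0.2, -0.2, -0.4]
finger_gap: 53.8
clock: 5.98
position: [462.7, -414.2, 202.9]
ee_rot: [180.0, -0.0, 107.1]
force: [0.7, 0.1, 0.5]
finger_gap: 40.9
t 5.98 pos [ 462.74 -414.16  202.91] rot [180.    -0.   107.14] F [0.69 0.15 0.51] gap 40.9 q7 79
row [30.13  8.69 -8.71] [ 0.   -0.   14.49]
```

```bash
python3 -m creep '[[0,0,0,0,0,0,1],[0,0,0,0,0,0,1],[0,0,0,0,0,0,1],[0,0,0,0,0,0,1],[0,0,-2,0,0,0,1],[0,0,-5,0,0,0,1],[0,0,-8.7,0,0,0,1],[3,0.9,-8.7,0,0,0,1],[6,1.7,-8.7,0,0,3,1],[9,2.6,-8.7,0,0,6,1],[12,3.5,-8.7,0,0,9,1],[15,4.4,-8.7,0,0,12,1]]'
python3 -m creep '[[3,0.2,0,0,0,2.5,1],[6,0.3,0,0,0,2.5,1],[9,0.5,0,0,0,2.5,1],[12,0.6,0,0,0,2.5,1],[14,0.7,0,0,0,2.5,1],[14.5,0.7,0,0,0,2.5,1],[14.5,0.7,0,0,0,2.5,1],[14.5,0.7,0,0,0,2.5,1],[14.5,0.7,0,0,0,2.5,1]]'
python3 m.py 456.7 -100.6 225 92.65
python3 -c "
from h import *
shot('wrist','F1')"
```

```text
clock: 6.98
position: [460.2, -256.5, 289.9]
ee_rot: [180.0, -0.0, 95.0]
force: [0.5, -0.3, -0.3]
finger_gap: 27.9
clock: 7.73
position: [454.6, -114.3, 290.1]
ee_rot: [180.0, 0.1, 92.5]
force: [-0.1, -0.4, -1.2]
finger_gap: 27.9
t 7.73 pos [ 454.62 -114.28  290.12] rot [179.96   0.05  92.52] F [-0.1  -0.36 -1.19] gap 27.9 q7 33
row [1.36 0.26 6.51] [ 0.04  0.05 -0.13]
```

View pics/F1.png

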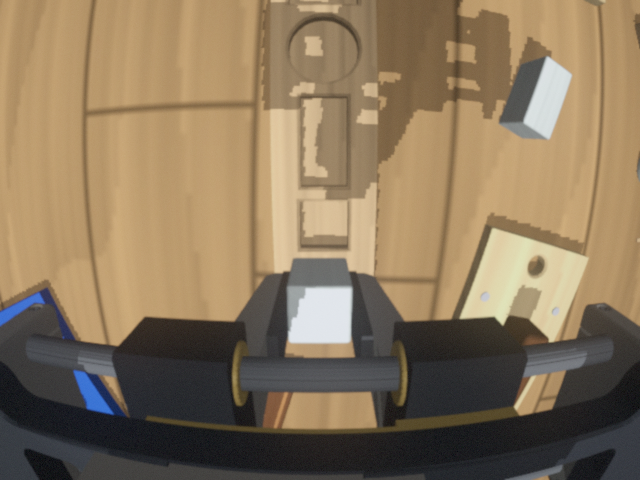

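The held small block's top face spans about (287..352, 288..342). The small pocket is at (325,225) ahead of it, and the round, bar and small pockets are all in line.

Run:
```python
from seg import *
im=cv2.imread('pics/F1.png');T=np.load('pics/F1.npy')
for lo in (150,185):
  for c,st,m in al(im,lo,amin=600):
    r=top_outline('wrist',m,T[2,3]-163,T); d=T[:3,:3].T@np.r_[r[0]-T[:2,3],0]; print(lo,c,st,r[:3],d)
```

```text
150 [547.4  98.2] [ 523   56   49   84 2230] (array([550.1, -12.3]), array([35.4, 16.3]), 69.5816650390625) [97.7 99.9 -0. ]
150 [319.8 314.6] [ 288  286   64   58 3601] (array([ 454.5, -115.1]), array([28.2, 28. ]), 2.528886556625366) [-0.8 -0.2  0. ]
185 [547.9  98. ] [ 524   57   48   83 2148] (array([550.3, -12.2]), array([35.2, 15.9]), 69.67564392089844) [ 97.8 100.1  -0. ]
185 [322.5 316.6] [ 288  287   64   57 3154] (array([ 454.3, -115.4]), array([27.8, 27.6]), 2.528886556625366) [-1.1 -0.4  0. ]
```

```bash
python3 -m creep '[[1,0.2,0,0,0,0,1],[1.4,0.3,0,0,0,0,1],[1.4,0.3,2.5,0,0,0,1],[1.4,0.3,5,0,0,0,1],[1.4,0.3,6,0,0,0,1],[1.4,0.3,6.7,0,0,0,1],[1.4,0.3,7.3,0,0,0,1],[1.4,0.3,7.7,0,0,0,1],[1.4,0.3,8,0,0,0,1],[1.4,0.3,8,0,0,0,1]]'
python3 m.py 457 -99.7 209 92.65
```

```text
clock: 8.62
position: [457.1, -98.8, 210.0]
ee_rot: [180.0, -0.0, 92.6]
force: [-0.2, -0.4, -0.3]
finger_gap: 28.0
t 8.62 pos [457.05 -98.77 209.97] rot [179.98  -0.    92.63] F [-0.16 -0.37 -0.26] gap 28.0 q7 38
row [-0.09 -0.01  0.1 ] [ 0.02 -0.   -0.02]
```

```bash
python3 -m creep '[[0,0,0,0,0,0,-0.3],[0,0,0,0,0,0,-0.3],[0,0,0,0,0,0,-0.3],[0,0,-2,0,0,0,-0.3],[0,0,-5,0,0,0,-1],[0,0,-8,0,0,0,-1],[4,4,-8,0,0,7,-1],[6,8,-8,0,0,14,-1],[8,12,-8,0,0,22.9,-1],[9.7,15.7,-8,0,0,22.9,-1],[9.7,15.7,-8,0,0,22.9,-1],[9.7,15.7,-8,0,0,22.9,-1]]'
python3 -m creep '[[0,0,0,0,0,0,-1],[0,0,0,0,0,0,-1],[0,0,0,0,0,0,-1]]' >/dev/null
python3 look.py G1 40
python3 m.py 609.4 5.7 206 69.7
```

```text
clock: 9.62
position: [612.6, 9.5, 289.9]
ee_rot: [179.8, -0.1, 70.1]
force: [-0.7, 0.5, 0.2]
finger_gap: 91.9
tcp [608.3   4.2 290.1] yaw [-180.     0.    69.6]
px [20.6 62.9] ctr [439.6 230.2] wh [27.5 26. ] ang 74.1 tool off mm [ 153.2 -236.8]
px [321.4 250.2] ctr [609.3   5.1] wh [55.5 26.2] ang 69.6 tool off mm [1.2 0.7]
px [571.4 237.7] ctr [791.4 -54.8] wh [29.  41.1] ang 18.3 tool off mm [  8.4 192.2]
t 9.92 pos [608.35   4.27 290.15] rot [-179.97   -0.01   69.62] F [-0.19 -0.02  0.28] gap 91.9 q7 1
row [0.17 0.05 8.42] [-0.03 -0.01 -0.08]
```

```bash
python3 -m creep '[[0.1,0.1,2,0,0,0,-0.3],[0.1,0.1,5,0,0,0,-0.3],[0.1,0.1,7.5,0,0,0,-0.3],[0.1,0.1,8.4,0,0,0,-0.3],[0.1,0.1,8.4,0,0,0,-0.3],[0.1,0.1,8.4,0,0,0,1],[0.1,0.1,8.4,0,0,0,1],[0.1,0.1,8.4,0,0,0,1],[0.1,0.1,8.4,0,0,0,1],[0.1,0.1,8.4,0,0,0,1],[0.1,0.1,8.4,0,0,0,1],[0.1,0.1,8.4,0,0,0,1]]' 25
python3 -m creep '[[0,0,0,0,0,0,1],[0,0,-2,0,0,0,1],[0,0,-5,0,0,0,1],[0,0,-8.4,0,0,0,1],[0,0,-8.4,0,0,0,1],[0,0,-8.4,0,0,0,1]]'
python3 m.py 454 -42.7 290 92.65
```

```text
clock: 10.92
position: [610.9, 6.1, 206.7]
ee_rot: [180.0, -0.0, 69.7]
force: [-0.5, 1.2, 6.0]
finger_gap: 25.6
clock: 11.42
position: [611.0, 6.0, 291.4]
ee_rot: [179.8, -0.1, 69.7]
force: [-0.4, 0.8, -0.6]
finger_gap: 26.1
t 11.42 pos [611.03   6.04 291.4 ] rot [179.84  -0.11  69.75] F [-0.38  0.81 -0.61] gap 26.1 q7 1
row [-10.01 -13.05   0.08] [  0.18  -0.07 -22.9 ]
```

```bash
python3 -m creep '[[-3,-3,0,0,0,-5,1],[-5,-6,0,0,0,-11,1],[-7,-9,0,0,0,-17,1],[-9,-12,0,0,0,-22,1],[-10,-13,0,0,0,-22.9,1],[-10,-13,0,0,0,-22.9,1],[-10,-13,0,0,0,-22.9,1],[-10,-13,0,0,0,-22.9,1]]' >/dev/null
cat > hand.py <<'E'
# hand.py name depth X Y yaw: held block top (depth below TCP) offset, then row to bring the block to X,Y
import sys
from seg import *
nm,dep,X,Y,yaw=sys.argv[1],*map(float,sys.argv[2:6])
im,T=shot('wrist',nm); print('tcp',T[:3,3],'yaw',Ro.from_matrix(T[:3,:3]).as_euler('xyz',degrees=True)[2])
for lo in (150,185):
  for c,st,m in al(im,lo,amin=600):
    if abs(c[0]-320)>60 or c[1]<270: continue
    r=top_outline('wrist',m,T[2,3]-dep,T); d=T[:3,:3].T@np.r_[r[0]-T[:2,3],0]
    print(lo,c,'wh',r[1],'ang',round(r[2],1),'off',d[:2],'row cm',(T[:3,:3].T@np.r_[np.array([X,Y])-r[0],0])[:2]/10)
E
python3 hand.py H1 167 454 -42.7 92.65; python3 m.py
```

```text
tcp [454.8 -42.3 289.6] yaw 92.65221656217757
150 [319.6 305. ] wh [26.6 51.1] ang 2.7 off [ 0.5 -0.5] row cm [-0.1 -0. ]
185 [323.7 313.4] wh [26.3 50.6] ang 2.6 off [ 0.3 -0.4] row cm [-0.1 -0. ]
t 12.13 pos [454.99 -42.3  289.6 ] rot [179.98   0.04  92.67] F [ 1.13 -0.66 -1.83] gap 26.0 q7 24
```

```bash
python3 -m creep '[[0.2,-0.1,2.5,0,0,0,1],[0.2,-0.1,5,0,0,0,1],[0.2,-0.1,5.8,0,0,0,1],[0.2,-0.1,6.4,0,0,0,1],[0.2,-0.1,7,0,0,0,1],[0.2,-0.1,7.4,0,0,0,1],[0.2,-0.1,7.6,0,0,0,1],[0.2,-0.1,7.6,0,0,0,1]]'
python3 m.py 454 -40.8 213 92.65
```

```text
clock: 12.8
position: [453.1, -40.9, 214.1]
ee_rot: [180.0, -0.0, 92.6]
force: [0.2, -0.0, -1.0]
finger_gap: 25.8
t 12.8 pos [453.14 -40.88 214.08] rot [179.97  -0.    92.63] F [ 0.15 -0.04 -1.01] gap 25.8 q7 31
row [0.   0.09 0.11] [ 0.03 -0.   -0.02]
```

```bash
python3 -m creep '[[0,0,0,0,0,0,-0.3],[0,0,0,0,0,0,-0.3],[0,0,0,0,0,0,-0.3],[0,0,-2,0,0,0,-0.3],[0,0,-5,0,0,0,-1],[0,0,-7.6,0,0,0,-1],[4,0,-7.6,0,0,0,-1],[8,0,-7.6,0,0,0,-1],[12,0,-7.6,0,0,0,-1],[16,0,-7.6,0,0,0,-1],[20,-0.1,-7.6,0,0,0,-1],[23,-0.1,-7.6,0,0,0,-1]]' >/dev/null
python3 -m creep '[[3,0,0,0,0,0,-1],[4,0,0,0,0,0,-1],[4,0,0,0,0,0,-1],[4,0,0,0,0,0,-1],[4,0,0,0,0,0,-1]]' >/dev/null
python3 look.py I1 40; python3 m.py
```

```text
tcp [439.7 226.9 290. ] yaw [-180.     0.    92.5]
px [267.5  64.1] ctr [401.9 347.6] wh [39.7 39.5] ang 47.8 tool off mm [122.2 -32.5]
px [586.  248.4] ctr [651.7 238. ] wh [45.7 45.8] ang 85.4 tool off mm [  1.8 212.2]
px [321.6 249.7] ctr [440.6 229.3] wh [26.8 27.2] ang 2.5 tool off mm [2.3 1. ]
t 14.27 pos [439.78 226.81 290.02] rot [-180.      0.03   92.46] F [-0.33  0.79 -0.13] gap 92.0 q7 -9
```

```bash
python3 -m creep '[[0.2,0.1,2,0,0,0,-0.3],[0.2,0.1,5,0,0,0,-0.3],[0.2,0.1,7.5,0,0,0,-0.3],[0.2,0.1,8.3,0,0,0,-0.3],[0.2,0.1,8.3,0,0,0,-0.3],[0.2,0.1,8.3,0,0,0,1],[0.2,0.1,8.3,0,0,0,1],[0.2,0.1,8.3,0,0,0,1],[0.2,0.1,8.3,0,0,0,1],[0.2,0.1,8.3,0,0,0,1],[0.2,0.1,8.3,0,0,0,1],[0.2,0.1,8.3,0,0,0,1]]' 25
python3 -m creep '[[0,0,0,0,0,0,1],[0,0,-2,0,0,0,1],[0,0,-5,0,0,0,1],[0,0,-8.3,0,0,0,1],[-3,0,-8.3,0,0,0,1],[-7,0,-8.3,0,0,0,1],[-11,0,-8.3,0,0,0,1],[-15,0,-8.3,0,0,0,1],[-19,0,-8.3,0,0,0,1],[-23,0,-8.3,0,0,0,1],[-27,0,-8.3,0,0,0,1],[-31,0,-8.3,0,0,0,1]]'
python3 -m creep '[[-3,0.1,0,0,0,0,1],[-5,0.1,0,0,0,0,1],[-6.4,0.1,0,0,0,0,1],[-6.4,0.1,0,0,0,0,1],[-6.4,0.1,0,0,0,0,1],[-6.4,0.1,0,0,0,0,1]]'
python3 hand.py J1 167 458.8 -144.6 92.65; python3 m.py
```

```text
clock: 15.27
position: [440.7, 231.1, 207.7]
ee_rot: [179.9, -0.1, 92.6]
force: [-2.2, 0.7, 6.8]
finger_gap: 26.9
clock: 16.27
position: [454.2, -80.5, 290.1]
ee_rot: [180.0, -0.0, 92.7]
force: [0.8, 0.7, -0.1]
finger_gap: 27.0
clock: 16.77
position: [458.5, -141.6, 289.7]
ee_rot: [-180.0, -0.1, 92.7]
force: [0.2, -0.0, -0.6]
finger_gap: 27.4
tcp [ 458.5 -141.6  289.7] yaw 92.69990667371088
150 [319.5 312.4] wh [26.3 27. ] ang 2.7 off [-1.2 -0.3] row cm [-0.2  0. ]
185 [320.9 313.2] wh [27.  24.4] ang 71.8 off [-1.9  0.7] row cm [-0.1 -0.1]
t 16.82 pos [ 458.63 -141.27  289.74] rot [-179.97   -0.05   92.75] F [-0.15 -0.33 -1.38] gap 27.7 q7 37
```

```bash
python3 -m creep '[[-0.2,0,2.5,0,0,0,1],[-0.2,0,5,0,0,0,1],[-0.2,0,5.8,0,0,0,1],[-0.2,0,6.4,0,0,0,1],[-0.2,0,7,0,0,0,1],[-0.2,0,7.4,0,0,0,1],[-0.2,0,7.6,0,0,0,1],[-0.2,0,7.6,0,0,0,1]]'
python3 m.py 402 347.3 290 92.65
```

```text
clock: 17.48
position: [458.8, -144.6, 214.1]
ee_rot: [180.0, -0.0, 92.6]
force: [0.4, 0.5, 0.4]
finger_gap: 27.2
t 17.48 pos [ 458.85 -144.64  214.1 ] rot [179.97  -0.    92.64] F [0.4  0.49 0.37] gap 27.2 q7 45
row [49.4  -3.41 -7.59] [ 0.03 -0.   -0.01]
```

```bash
python3 -m creep '[[0,0,0,0,0,0,-0.3],[0,0,0,0,0,0,-0.3],[0,0,0,0,0,0,-0.3],[0,0,-2,0,0,0,-0.3],[0,0,-5,0,0,0,-1],[0,0,-7.6,0,0,0,-1],[4,0,-7.6,0,0,0,-1],[8,-0.5,-7.6,0,0,0,-1],[12,-1,-7.6,0,0,0,-1],[16,-1.4,-7.6,0,0,0,-1],[20,-1.7,-7.6,0,0,0,-1],[24,-2,-7.6,0,0,0,-1]]' >/dev/null
python3 -m creep '[[4,0,0,0,0,0,-1],[8,-0.5,0,0,0,0,-1],[12,-1,0,0,0,0,-1],[16,-1.2,0,0,0,0,-1],[20,-1.4,0,0,0,0,-1],[24,-1.4,0,0,0,0,-1],[25.4,-1.4,0,0,0,0,-1],[25.4,-1.4,0,0,0,0,-1],[25.4,-1.4,0,0,0,0,-1],[25.4,-1.4,0,0,0,0,-1],[25.4,-1.4,0,0,0,0,-1]]' >/dev/null
python3 look.py K1 40; python3 m.py
```

```text
tcp [402.5 345.3 290. ] yaw [-180.     0.    92.5]
px [319.5 250.9] ctr [402.2 346.6] wh [41.3 41. ] ang 2.5 tool off mm [ 1.4 -0.3]
t 19.45 pos [402.53 345.45 290.09] rot [-179.99    0.01   92.47] F [-0.07 -0.03  0.84] gap 91.9 q7 -22
```

```bash
python3 -m creep '[[0.1,0,2,0,0,0,-0.4],[0.1,0,5,0,0,0,-0.4],[0.1,0,7.5,0,0,0,-0.4],[0.1,0,8.3,0,0,0,-0.4],[0.1,0,8.3,0,0,0,1],[0.1,0,8.3,0,0,0,1],[0.1,0,8.3,0,0,0,1],[0.1,0,8.3,0,0,0,1],[0.1,0,8.3,0,0,0,1],[0.1,0,8.3,0,0,0,1],[0.1,0,8.3,0,0,0,1],[0.1,0,8.3,0,0,0,1]]' 25
python3 -m creep '[[0,0,0,0,0,0,1],[0,0,-2,0,0,0,1],[0,0,-5,0,0,0,1],[0,0,-8.3,0,0,0,1],[-3,0.5,-8.3,0,0,0,1],[-7,1,-8.3,0,0,0,1],[-11,1.5,-8.3,0,0,0,1],[-15,2,-8.3,0,0,0,1],[-19,2.4,-8.3,0,0,0,1],[-23,2.8,-8.3,0,0,0,1],[-27,3.1,-8.3,0,0,0,1],[-30,3.4,-8.3,0,0,0,1]]'
python3 -m creep '[[-2,0,0,0,0,0,1],[-2.6,0,0,0,0,0,1],[-2.6,0,0,0,0,0,1],[-2.6,0,0,0,0,0,1],[-2.6,0,0,0,0,0,1],[-2.6,0,0,0,0,0,1]]'
python3 hand.py L1 167 451 22.2 92.65; python3 m.py
```

```text
clock: 20.45
position: [402.6, 348.5, 208.3]
ee_rot: [179.9, -0.1, 92.6]
force: [0.2, -1.0, 8.1]
finger_gap: 41.5
clock: 21.45
position: [449.4, 47.1, 290.4]
ee_rot: [180.0, -0.0, 92.5]
force: [0.7, 0.1, -1.2]
finger_gap: 41.1
clock: 21.95
position: [450.9, 25.7, 289.8]
ee_rot: [-180.0, -0.0, 92.8]
force: [0.2, -0.1, -1.7]
finger_gap: 41.4
tcp [450.9  25.7 289.8] yaw 92.80044431525103
150 [319.4 312.7] wh [40.3 43.9] ang 2.9 off [-2.9 -0.3] row cm [-0.1  0. ]
150 [319.5 408.9] wh [18.9 18.5] ang 2.8 off [-58.1  -0.3] row cm [5.5 0. ]
185 [320.6 313.5] wh [45.  38.3] ang 71.3 off [-4. -0.] row cm [ 0. -0.]
185 [319.1 408.8] wh [17.9 17.8] ang 1.4 off [-57.9  -0.3] row cm [5.4 0. ]
t 22.0 pos [450.84  25.57 289.8 ] rot [-179.98   -0.02   92.79] F [-0.31 -0.51 -1.46] gap 41.2 q7 16
```

```bash
python3 -m creep '[[-0.1,0,2.5,0,0,0,1],[-0.1,0,5,0,0,0,1],[-0.1,0,5.8,0,0,0,1],[-0.1,0,6.4,0,0,0,1],[-0.1,0,7,0,0,0,1],[-0.1,0,7.3,0,0,0,1],[-0.1,0,7.5,0,0,0,1],[-0.1,0,7.5,0,0,0,1]]'
python3 m.py 451 24.8 214 92.65
```

```text
clock: 22.67
position: [451.2, 23.2, 215.2]
ee_rot: [180.0, -0.0, 92.6]
force: [-0.9, -0.6, -1.4]
finger_gap: 41.3
t 22.67 pos [451.16  23.18 215.16] rot [179.96  -0.01  92.64] F [-0.92 -0.59 -1.38] gap 41.3 q7 24
row [ 0.16 -0.01  0.12] [ 0.04 -0.01 -0.01]
```

```bash
python3 -m creep '[[0.1,0,0.1,0,0,0,1],[0.1,0,0.1,0,0,0,-0.3],[0.1,0,0.1,0,0,0,-0.3],[0.1,0,0.1,0,0,0,-0.3],[0.1,0,0.1,0,0,0,-0.3],[0.1,0,-2,0,0,0,-0.3],[0.1,0,-5,0,0,0,-1],[0.1,0,-8.4,0,0,0,-1],[3,3,-8.4,0,0,0,-1],[6,6,-8.4,0,0,2,-1],[9,9,-8.4,0,0,4,-1],[12,12,-8.4,0,0,7.4,-1]]' >/dev/null
python3 -m creep '[[3,2.4,0,0,0,0,-1],[6,5,0,0,0,0,-1],[9.8,6.3,0,0,0,0,-1],[9.8,6.3,0,0,0,0,-1],[9.8,6.3,0,0,0,0,-1],[9.8,6.3,0,0,0,0,-1],[9.8,6.3,0,0,0,0,-1],[9.8,6.3,0,0,0,0,-1]]' >/dev/null
python3 look.py M1 55; python3 m.py 637.4 241.6 300 85.3
```

```text
tcp [634.4 237.6 299.2] yaw [-180.     0.    85.1]
px [323.2 249.1] ctr [636.9 241.6] wh [42.  42.5] ang 85.1 tool off mm [4.1 2.1]
t 24.38 pos [634.49 237.82 299.31] rot [-180.     -0.     85.12] F [0.6  0.89 1.25] gap 91.6 q7 -7
row [ 0.4   0.26 -0.07] [-0.   -0.   -0.18]
```

View pics/M1.png

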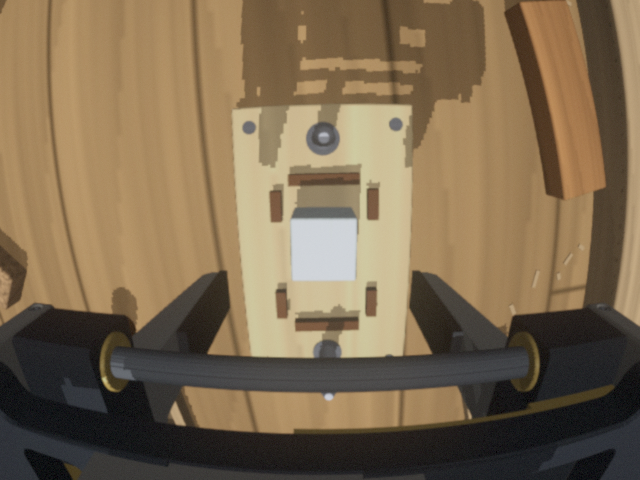

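M1 shows the bed squarely: block top at (323,247), pins at (322,137) and (329,397). The block can be gripped clear of the stops.

```bash
python3 -m creep '[[0.4,0.2,2,0,0,0,-0.4],[0.4,0.2,5,0,0,0,-0.4],[0.4,0.2,7,0,0,0,-0.4],[0.4,0.2,7.8,0,0,0,-0.4],[0.4,0.2,7.8,0,0,0,-0.4],[0.4,0.2,7.8,0,0,0,1],[0.4,0.2,7.8,0,0,0,1],[0.4,0.2,7.8,0,0,0,1],[0.4,0.2,7.8,0,0,0,1],[0.4,0.2,7.8,0,0,0,1],[0.4,0.2,7.8,0,0,0,1],[0.4,0.2,7.8,0,0,0,1]]' 25
python3 -m creep '[[0,0,0,0,0,0,1],[0,0,-2,0,0,0,1],[0,0,-5,0,0,0,1],[0,0,-7.8,0,0,0,1],[0,0,-7.8,0,0,0,1],[-3,-3,-7.8,0,0,-3,1],[-6,-6,-7.8,0,0,-6,1],[-9,-9,-7.8,0,0,-7.5,1],[-12,-12,-7.6,0,0,-7.5,1],[-15,-15,-7.2,0,0,-7.5,1],[-17.7,-17.4,-6.8,0,0,-7.5,1],[-17.7,-17.4,-6.8,0,0,-7.5,1]]'
python3 -m creep '[[0,0,0,0,0,0,1],[0,0,0,0,0,0,1],[0,0,0,0,0,0,1],[0,0,0,0,0,0,1]]'
python3 hand.py N1 167 448.4 80.2 92.65; python3 m.py 448.4 80.2 213 92.65
```

```text
clock: 25.38
position: [637.6, 243.2, 222.5]
ee_rot: [179.9, -0.1, 85.2]
force: [-1.0, -0.1, 6.3]
finger_gap: 41.6
clock: 26.38
position: [442.3, 76.2, 287.2]
ee_rot: [-179.5, 0.0, 92.4]
force: [-1.1, -0.8, -1.4]
finger_gap: 41.6
clock: 26.72
position: [449.8, 81.9, 289.0]
ee_rot: [179.9, 0.0, 92.8]
force: [-0.7, -0.2, -0.7]
finger_gap: 41.9
tcp [449.8  81.9 289. ] yaw 92.81824861899166
150 [319.8 311.5] wh [42.2 44.4] ang 2.7 off [-2.8 -0.2] row cm [ 0.1 -0.1]
150 [315.5 410. ] wh [17.8 26.6] ang 2.8 off [-59.6  -2.1] row cm [5.8 0.1]
185 [322.8 314.2] wh [41.8 43.9] ang 2.7 off [-3.  -0.4] row cm [ 0.1 -0.1]
185 [315.3 410.3] wh [17.  25.4] ang 2.1 off [-59.6  -2.3] row cm [5.8 0.1]
t 26.77 pos [449.65  81.88 288.9 ] rot [179.96   0.03  92.82] F [-0.55 -0.18 -1.62] gap 41.9 q7 9
row [-0.16 -0.14  7.59] [0.04 0.03 0.17]
```

```bash
python3 -m creep '[[0.1,-0.1,2.5,0,0,0,1],[0.1,-0.1,5,0,0,0,1],[0.1,-0.1,5.5,0,0,0,1],[0.1,-0.1,5.5,0,0,0,1]]'
python3 m.py 448.4 81.9 214.3 92.65
```

```text
clock: 27.1
position: [447.6, 82.1, 232.6]
ee_rot: [-179.8, 0.1, 92.7]
force: [0.3, -0.5, -1.4]
finger_gap: 41.9
t 27.1 pos [447.56  82.1  232.63] rot [-179.81    0.1    92.75] F [ 0.33 -0.52 -1.38] gap 41.9 q7 15
row [-0.02  0.09  1.83] [-0.19  0.1   0.1 ]
```

```bash
python3 -m creep '[[0,0.1,0.6,0,0,0,1],[0,0.1,1,0,0,0,1],[0,0.1,1.5,0,0,0,1],[0,0.1,1.9,0,0,0,1],[0,0.1,1.9,0,0,0,1]]'
python3 m.py 448.4 81.9 214.3 92.65
```

```text
clock: 27.52
position: [448.7, 82.2, 214.6]
ee_rot: [-180.0, -0.0, 92.7]
force: [0.3, -0.6, -1.5]
finger_gap: 42.1
t 27.52 pos [448.72  82.19 214.58] rot [-179.98   -0.     92.75] F [ 0.35 -0.63 -1.55] gap 42.1 q7 17
row [-0.03 -0.03  0.03] [-0.02 -0.    0.1 ]
```

```bash
python3 -m creep '[[0,0,0,0,0,0,-0.3],[0,0,0,0,0,0,-0.3],[0,0,0,0,0,0,-0.3],[0,0,0,0,0,0,-0.3],[0,0,-2,0,0,0,-0.3],[0,0,-5,0,0,0,-1],[-3,0,-9,0,0,0,-1],[-6,0,-13,0,0,0,-1],[-10,0,-17,0,0,0,-1],[-14,0,-20.6,0,0,0,-1],[-18,0,-20.6,0,0,2.7,-1],[-18,0,-20.6,0,0,2.7,-1]]' >/dev/null
python3 -m creep '[[0,0,0,0,0,0,-1],[0,0,0,0,0,0,-1],[0,0,0,0,0,0,-1]]'
python3 - <<'E'
from seg import *
im,T=shot('wrist','O1')
sl=dict(square=(448.4,80.2),round=(451.0,22.2),bar=(454.0,-42.7),small=(456.7,-100.6),stud=(458.8,-144.6))
for c,st,m in al(im,150,amin=250):
    r=top_outline('wrist',m,46,T); k=min(sl,key=lambda k:np.hypot(*(r[0]-sl[k])))
    if np.hypot(*(r[0]-sl[k]))<30: print(k,r[0],r[1],round(r[2],1),'err',r[0]-sl[k])
m=manip.camera_model('wrist')
cv2.imwrite('pics/O1c.png',im)
E
```

```text
clock: 28.77
position: [457.2, -97.1, 420.6]
ee_rot: [-180.0, -0.0, 90.1]
force: [-0.3, 0.0, -0.4]
finger_gap: 91.8
square [447.8  80.8] [41.9 41.5] 2.6 err [-0.6  0.6]
round [454.3  23.4] [42.2 40.3] 27.3 err [3.3 1.2]
bar [452.8 -42.2] [26.8 56.9] 2.5 err [-1.2  0.5]
small [456.8 -99.2] [28.5 28. ] 0.1 err [0.1 1.4]
stud [ 458.8 -146.3] [27.4 26.8] 0.1 err [ 0.  -1.7]
```

View pics/O1c.png

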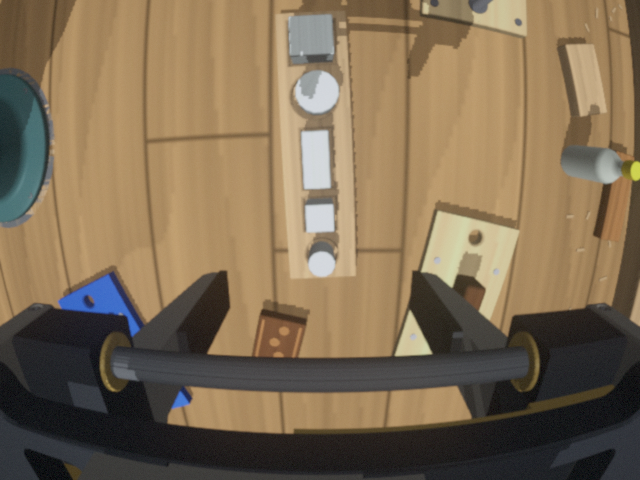

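O1 shows all five blocks seated in their pockets with the square at (312,38), round (317,92), bar (316,160), small (320,216) and stud (321,258). The panel is at about (280,335) and the plate lies to the right.

```bash
python3 -m creep '[[-4,-1,3,0,0,0,-1],[-8,-2,6,0,0,0,-1],[-12,-4,9,0,0,0,-1],[-17,-5,9,0,0,0,-1],[-17,-5,9,0,0,0,-1],[-17,-5,9,0,0,0,-1],[-17,-5,9,0,0,0,-1],[-17,-5,9,0,0,0,-1],[-17,-5,9,0,0,0,-1]]'
cat > pan.py <<'E'
import sys
from seg import *
im,T=shot('wrist',sys.argv[1]); z=float(sys.argv[2])
hsv=cv2.cvtColor(im,cv2.COLOR_BGR2HSV)
m=((hsv[...,2]<150)&(hsv[...,1]>90)&((hsv[...,0]<13))).astype('u1'); m[345:]=0
m=cv2.morphologyEx(m,cv2.MORPH_CLOSE,np.ones((9,9)));m=cv2.morphologyEx(m,cv2.MORPH_OPEN,np.ones((5,5)))
n,l,st,c=cv2.connectedComponentsWithStats(m)
for i in range(1,n):
    if st[i,4]>1500:
        r=top_outline('wrist',(l==i).astype('u1'),z,T); print('px',c[i],st[i],'ctr',r[0],'wh',r[1],round(r[2],1),'off',(T[:3,:3].T@np.r_[r[0]-T[:2,3],0])[:2])
print('tcp',T[:3,3]); cv2.imwrite('pics/mask.png',np.hstack([im[::2,::2],cv2.merge([m*255]*3)[::2,::2]]))
E
python3 pan.py P1 18
```

```text
clock: 29.57
position: [408.5, -265.7, 330.6]
ee_rot: [-180.0, -0.1, 90.3]
force: [-0.1, -0.0, 0.3]
finger_gap: 91.8
px [313.2 233.3] [ 274  175   83  121 5687] ctr [ 402.9 -271.4] wh [98.1 53.3] 76.6 off [-5.7 -5.7]
tcp [ 408.5 -265.7  330.6]
```

View pics/mask.png

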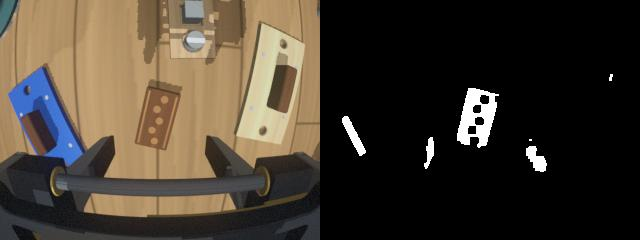

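The panel is at about px (316,235) with its carved rosettes up, long axis at 76.6°. The mask misses a light stripe on its right edge.

```bash
python3 -m creep '[[-0.6,-0.5,2,0,0,7,-1],[-0.6,-0.5,4,0,0,13.7,-1],[-0.6,-0.5,4,0,0,13.7,-1],[-0.6,-0.5,4,0,0,13.7,-1],[-0.6,-0.5,4,0,0,13.7,-1],[-0.6,-0.5,4,0,0,13.7,-1],[-0.6,-0.5,4,0,0,13.7,-1]]' >/dev/null
sed -i 's/<150)&(hsv\[...,1\]>90)&((hsv\[...,0\]<13))/<185)\&(hsv[...,1]>110)\&((hsv[...,0]<14))/' pan.py
python3 pan.py P2 18; python3 m.py; python3 -c "
import cv2;im=cv2.imread('pics/P2.png');cv2.imwrite('pics/P2c.png',cv2.resize(im[120:340,200:440],None,fx=2,fy=2))
import numpy as np;h=cv2.cvtColor(im,cv2.COLOR_BGR2HSV);print(h[230,260:380:3].tolist())"
```

```text
px [592.1 103.3] [ 579   52   26  104 2213] ctr [ 650.7 -210.6] wh [87.7 28.2] 79.7 off [119.2 226. ]
px [318.5 236.9] [ 280  172   78  134 8930] ctr [ 402.9 -272. ] wh [99.5 54.4] 76.4 off [ 1.6 -0.5]
tcp [ 403.  -273.6  291.9]
t 30.25 pos [ 402.92 -273.67  291.74] rot [179.9   -0.02  76.42] F [-0.27 -0.67  0.56] gap 91.6 q7 46
[[17, 107, 181], [17, 107, 179], [18, 110, 181], [17, 108, 182], [17, 105, 184], [17, 108, 184], [17, 106, 183], [14, 137, 119], [13, 138, 135], [15, 127, 189], [13, 132, 137], [13, 137, 130], [13, 135, 127], [13, 130, 131], [12, 133, 130], [12, 129, 134], [13, 132, 133], [12, 138, 129], [12, 134, 126], [11, 135, 128], [13, 133, 134], [13, 136, 137], [12, 136, 137], [13, 130, 135], [13, 138, 131], [13, 135, 130], [13, 139, 127], [13, 140, 126], [13, 137, 130], [13, 134, 145], [15, 128, 185], [13, 135, 138], [14, 138, 124], [17, 108, 184], [18, 107, 191], [17, 105, 190], [17, 107, 186], [18, 107, 184], [17, 107, 184], [17, 105, 183]]
```

View pics/P2c.png

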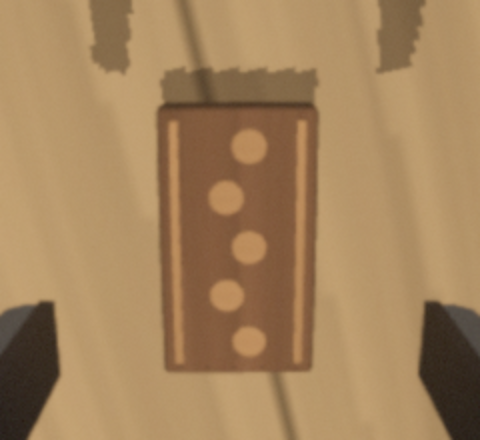

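```bash
python3 -m creep '[[0.1,0,3,0,0,0,-1],[0.1,0,6,0,0,0,-1],[0.1,0,8.5,0,0,0,-1],[0.1,0,9.4,0,0,0,-1],[0.1,0,9.7,0,0,0,-1],[0.1,0,9.7,0,0,0,-1],[0.1,0,9.7,0,0,0,1],[0.1,0,9.7,0,0,0,1],[0.1,0,9.7,0,0,0,1],[0.1,0,9.7,0,0,0,1],[0.1,0,9.7,0,0,0,1],[0.1,0,9.7,0,0,0,1]]' 30
cat > jig.py <<'E'
import sys
from seg import *
im=cv2.imread(f'pics/{sys.argv[1]}.png');T=np.load(f'pics/{sys.argv[1]}.npy')
hsv=cv2.cvtColor(im,cv2.COLOR_BGR2HSV)
m=((hsv[...,2]<150)&(hsv[...,1]>100)&(hsv[...,0]<16)).astype('u1'); m[345:]=0
n,l,st,c=cv2.connectedComponentsWithStats(m); P=[]
for i in range(1,n):
    if 120<st[i,4]<1500:
        r=top_outline('wrist',(l==i).astype('u1'),23,T); print(c[i],st[i,4],'ctr',r[0],'wh',r[1],round(r[2],1)); P.append(r[0])
P=np.array(P)
yaw0=float(sys.argv[2]); cx=np.array([float(sys.argv[3]),float(sys.argv[4])])
B=np.array([[0,56.5],[0,-56.5],[34.5,38],[34.5,-38],[-34.5,38],[-34.5,-38]])
for _ in range(4):
    a=np.radians(yaw0);R=np.array([[np.cos(a),-np.sin(a)],[np.sin(a),np.cos(a)]]);Q=(P-cx)@R
    D=np.linalg.norm(Q[:,None]-B[None],axis=2);ok=D.min(1)<12;b=B[D.argmin(1)][ok];p=P[ok]
    U,_,V=np.linalg.svd((b-b.mean(0)).T@(p-p.mean(0)));Rn=(U@V).T;yaw0=np.degrees(np.arctan2(Rn[1,0],Rn[0,0]));cx=p.mean(0)-Rn@b.mean(0)
print('nest',cx,'yaw',yaw0,'used',ok.sum(),'res',(p-cx)@Rn-b)
E
python3 jig.py M1 -5 636 228
python3 m.py
```

```text
clock: 31.25
position: [403.0, -272.7, 194.3]
ee_rot: [180.0, -0.0, 76.3]
force: [-0.2, 0.2, 4.4]
finger_gap: 55.8
[598.  134.5] 319 ctr [877.9 313.3] wh [ 19.2 102.8] 2.6
[322.3 178.2] 641 ctr [640.7 283.6] wh [ 7.6 48.2] 87.0
[372.6 203.6] 295 ctr [673.8 263.1] wh [21.   6.5] 86.8
[275.5 205.8] 304 ctr [605.3 267.1] wh [21.6  7.5] 87.1
[ 12.3 276.2] 557 ctr [320.5 222.1] wh [64.3 41.1] 53.5
[370.9 302.8] 221 ctr [668.9 186.6] wh [21.4  7.1] 87.9
[281.4 304.9] 226 ctr [600.8 190.6] wh [20.6  7. ] 83.2
[324.6 325.4] 433 ctr [633.8 170.2] wh [ 8.1 48. ] 85.6
nest [637.2 226.9] yaw -3.4627825263077434 used 6 res [[ 0.   0.4]
 [-0.2  0.4]
 [ 0.2  0.2]
 [-0.4 -0.3]
 [ 0.3 -0.4]
 [-0.  -0.2]]
t 31.25 pos [ 402.99 -272.71  194.28] rot [179.95  -0.    76.35] F [-0.2   0.22  4.45] gap 55.8 q7 55
```

```bash
python3 -m creep '[[0,0,0,0,0,0,1],[0,0,-1,0,0,0,1],[0,0,-3,0,0,0,1],[0,0,-6,0,0,0,1],[0,0,-9,0,0,0,1],[3,0.6,-10.6,0,0,0,1],[6,1.2,-10.6,0,0,0,1],[9,1.8,-10.6,0,0,0,1],[12.5,2.5,-10.6,0,0,0,1],[16,3.2,-10.6,0,0,0,1],[19.5,4,-10.6,0,0,0,1],[23,4.7,-10.6,0,0,0,1]]'
python3 -m creep '[[3.5,0.7,0,0,0,-1,1],[7,1.4,0,0,0,-2,1],[10.5,2.1,0,0,0,-4,1],[14,2.8,0,0,0,-6,1],[17.5,3.6,0,0,0,-8,1],[21,4.3,0,0,0,-10.2,1],[24.5,5,0,0,0,-10.2,1],[27.5,5.7,0,0,0,-10.2,1],[30,6.2,0,0,0,-10.2,1],[31,6.3,0,0,0,-10.2,1],[31,6.3,0,0,0,-10.2,1],[31,6.3,0,0,0,-10.2,1]]'
python3 -m creep '[[0,0,0,0,0,0,1],[0,0,0,0,0,0,1],[0,0,0,0,0,0,1],[0,0,0,0,0,0,1]]' 
python3 pan.py Q1 124; python3 m.py 637.2 226.9 300 86.54
```

```text
clock: 32.25
position: [503.1, -58.7, 300.5]
ee_rot: [180.0, -0.0, 76.3]
force: [0.9, -0.7, 0.1]
finger_gap: 55.3
clock: 33.25
position: [636.7, 224.9, 299.8]
ee_rot: [-180.0, 0.1, 86.5]
force: [0.5, -0.2, -1.9]
finger_gap: 55.6
clock: 33.58
position: [637.2, 224.8, 300.2]
ee_rot: [180.0, -0.0, 86.4]
force: [-1.0, 0.4, -0.7]
finger_gap: 55.6
px [534.5  89.9] [ 506    0   52  184 2683] ctr [745.1 320.4] wh [10.6 91.8] 11.1 off [102.2 101.8]
px [319.8 265. ] [  257   173   130   172 16232] ctr [638.9 242.3] wh [83.  60.4] 87.0 off [17.6  0.6]
tcp [637.2 224.8 300.2]
t 33.63 pos [637.2  225.13 300.2 ] rot [180.    -0.01  86.47] F [-0.14  0.09 -1.57] gap 55.5 q7 0
row [ 0.18 -0.01  0.02] [ 0.   -0.01 -0.07]
```

View pics/Q1.png

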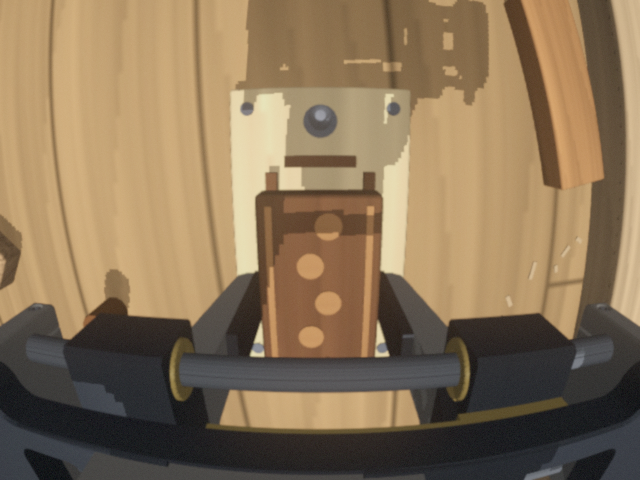

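Q1 shows the panel held over the bed. Its front edges are near rows 192 (bottom) and 208 (top), columns 257 to 382. The front pin is at (320,120) and the end stop at (320,161).

Run:
```python
from seg import *
im=cv2.imread('pics/Q1.png');T=np.load('pics/Q1.npy')
for o in(-2,0,2):
    P=(T@np.array([[50+o,0,d,1] for d in(176.3,194.3)]).T).T[:,:3]; print(o,proj('wrist',P,T))
g=cv2.cvtColor(im,cv2.COLOR_BGR2GRAY); print(g[182:218,300].tolist()); print(g[182:218,350].tolist())
a=np.array([637.2,226.9])
```

```text
-2 [[320.3 198.7]
 [320.2 192.8]]
0 [[320.3 194.1]
 [320.2 188.7]]
2 [[320.3 189.5]
 [320.2 184.5]]
[206, 207, 207, 206, 209, 211, 204, 177, 115, 71, 63, 70, 73, 79, 88, 95, 103, 110, 110, 110, 110, 109, 110, 110, 112, 108, 109, 110, 107, 98, 84, 79, 77, 76, 79, 78]
[163, 163, 164, 166, 165, 163, 156, 121, 83, 66, 61, 64, 71, 80, 90, 95, 104, 107, 107, 108, 106, 106, 107, 107, 107, 108, 105, 107, 109, 108, 106, 100, 86, 76, 78, 77]
```

```bash
python3 -m creep '[[0.2,0,2.5,0,0,0,1],[0.2,0,5,0,0,0,1],[0.2,0,7,0,0,0,1],[0.2,0,7.8,0,0,0,1],[0.2,0,7.8,0,0,0,1],[0.2,0,7.8,0,0,0,1],[0.2,0,7.8,0,0,0,1]]'
python3 m.py 637.2 227.5 209.5 86.54
python3 -c "
from h import *
im,T=shot('wrist','R1'); cv2.imwrite('pics/R1c.png',cv2.resize(im[60:360,160:480],None,fx=2,fy=2))"
```

```text
clock: 34.22
position: [638.1, 227.9, 223.4]
ee_rot: [179.9, -0.0, 86.5]
force: [0.2, 1.1, -0.4]
finger_gap: 55.1
t 34.22 pos [638.06 227.85 223.42] rot [179.87  -0.04  86.52] F [ 0.23  1.07 -0.42] gap 55.1 q7 2
row [-0.04 -0.09  1.39] [ 0.13 -0.04 -0.02]
```

View pics/R1c.png

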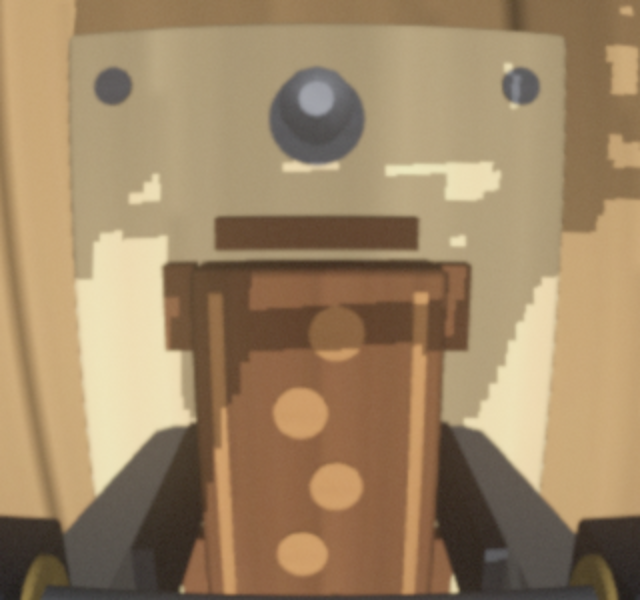

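R1 (crop) shows the panel, columns 195 to 441, centred between the side stops (165..470), with a small gap to the end stop.

```bash
python3 -m creep '[[0,-0.05,0.4,0,0,0,1],[0,-0.05,0.8,0,0,0,1],[0,-0.05,1.1,0,0,0,1],[0,-0.05,1.4,0,0,0,1],[0,-0.05,1.4,0,0,0,1],[0,-0.05,1.4,0,0,0,1]]'
```

```text
clock: 34.77
position: [636.9, 228.0, 209.2]
ee_rot: [-180.0, -0.1, 86.5]
force: [-4.4, -0.2, 9.8]
finger_gap: 55.4
```

```bash
python3 -m creep '[[0,0,0,0,0,0,-0.7],[0,0,0,0,0,0,-0.7],[0,0,0,0,0,0,-0.7],[0,0,0,0,0,0,-0.7],[0,0,-1,0,0,0,-0.7],[0,0,-4,0,0,0,-1],[0,0,-8,0,0,0,-1],[0,0,-10,0,0,0,-1],[0,0,-10,0,0,0,-1],[0,0,-10,0,0,0,-1],[0,0,-10,0,0,0,-1]]'
python3 pan.py S1 33
python3 -c "
from h import *
im=cv2.imread('pics/S1.png'); cv2.imwrite('pics/S1c.png',cv2.resize(im[70:370,160:480],None,fx=2,fy=2))"
```

```text
clock: 35.68
position: [636.4, 228.2, 307.4]
ee_rot: [-179.9, -0.0, 86.5]
force: [0.1, -0.1, -0.7]
finger_gap: 91.8
px [531.7  94.2] [ 505    0   51  189 2667] ctr [804.9 335.7] wh [ 16.3 152.2] 11.4 off [117.5 161.7]
px [320.7 235. ] [  270   160   104   154 11220] ctr [637.3 230.2] wh [114.8  72.2] 86.5 off [2.1 0.8]
tcp [636.4 228.2 307.4]
```

View pics/S1c.png

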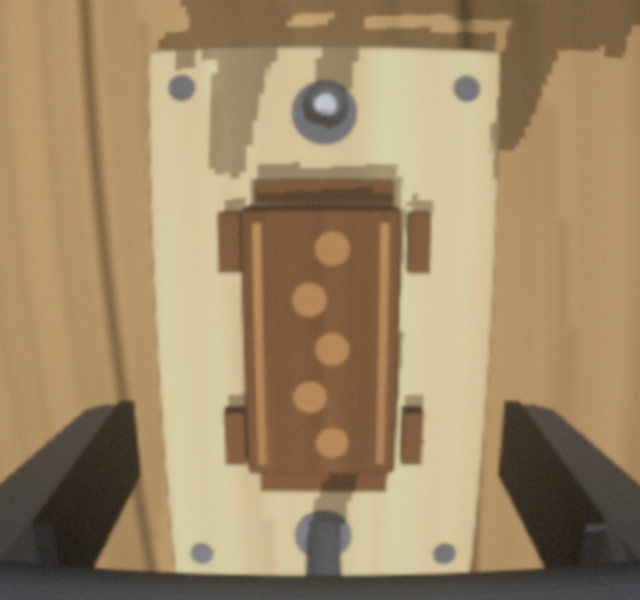

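S1 (crop) shows the panel lying down between all six stops, with the front pin tip at full-image (322.5,121.5).

```bash
python3 - <<'E'
from seg import *
T=np.load('pics/S1.npy'); print('pin tip',onz('wrist',(322.5,121.5),75,T),'exp',(642.3,311.7))
T=np.load('pics/B.npy'); h=onz('wrist',[(424,195),(384,340)],14,T); print(h,h.mean(0),np.linalg.norm(h[0]-h[1]),np.degrees(np.arctan2(*(h[0]-h[1])[::-1])))
E
python3 -m creep '[[-4,0,-1,0,0,0,-1],[-8,0.2,-2,0,0,3,-1],[-12,0.4,-2,0,0,6,-1],[-16,0.6,-2,0,0,9,-1],[-20,0.8,-2,0,0,10,-1],[-24,1,-2,0,0,10,-1],[-28,1.1,-2,0,0,10,-1],[-32,1.1,-2,0,0,10,-1],[-36,1.1,-2,0,0,10,-1],[-40,1.1,-2,0,0,10,-1],[-43.8,1.1,-2,0,0,10,-1],[-43.8,1.1,-2,0,0,10,-1]]' >/dev/null
python3 -m creep '[[0,0,0,0,0,0,-1],[0,0,0,0,0,0,-1],[0,0,0,0,0,0,-1],[0,0,0,0,0,0,-1]]'
cat > plate.py <<'E'
import sys
from seg import *
im,T=shot('wrist',sys.argv[1]); hsv=cv2.cvtColor(im,cv2.COLOR_BGR2HSV)
m=((hsv[...,2]<110)&(hsv[...,1]>60)&(hsv[...,0]<16)).astype('u1'); m[345:]=0
n,l,st,c=cv2.connectedComponentsWithStats(m)
for i in range(1,n):
    if st[i,4]>150:
        z=54 if st[i,4]>1500 else 14
        r=top_outline('wrist',(l==i).astype('u1'),z,T); print('px',c[i],st[i,4],'z',z,'ctr',r[0],'wh',r[1],round(r[2],1),'off',(T[:3,:3].T@np.r_[r[0]-T[:2,3],0])[:2])
print('tcp',T[:3,3]); cv2.imwrite(f'pics/{sys.argv[1]}c.png',np.hstack([im[:,100:540],cv2.merge([m*255]*3)[:,200:500]]))
E
python3 plate.py U1
```

```text
pin tip [[642.5 311.8]] exp (642.3, 311.7)
[[ 636.2 -126.1]
 [ 603.7 -293.3]] [ 619.9 -209.7] 170.34124148292545 79.00591110616546
clock: 37.07
position: [621.9, -207.7, 327.2]
ee_rot: [-179.9, -0.0, 76.7]
force: [0.8, -0.1, 0.3]
finger_gap: 91.6
px [522.4  45.6] 773 z 14 ctr [832.  -84.4] wh [86.4 11.9] 85.1 off [168.3 176.1]
px [436.8 304. ] 225 z 14 ctr [ 705.8 -296.6] wh [14.3 47. ] 24.6 off [-67.2 102.1]
px [198.7 320.3] 543 z 14 ctr [ 493.5 -260.2] wh [65.8 34.9] 68.1 off [ -80.6 -113. ]
px [ 91.  320.4] 779 z 14 ctr [ 358.3 -244.2] wh [ 29.4 116.8] 74.3 off [ -96.1 -248.2]
px [517.5 324.4] 168 z 14 ctr [ 794.5 -345.8] wh [24.3 25.9] 82.1 off [-94.7 199.7]
px [441.1 329.3] 331 z 14 ctr [ 708.2 -323.8] wh [34.3 30.7] 24.8 off [-93.1 110.7]
tcp [ 621.9 -207.7  327.2]
```

View pics/U1c.png

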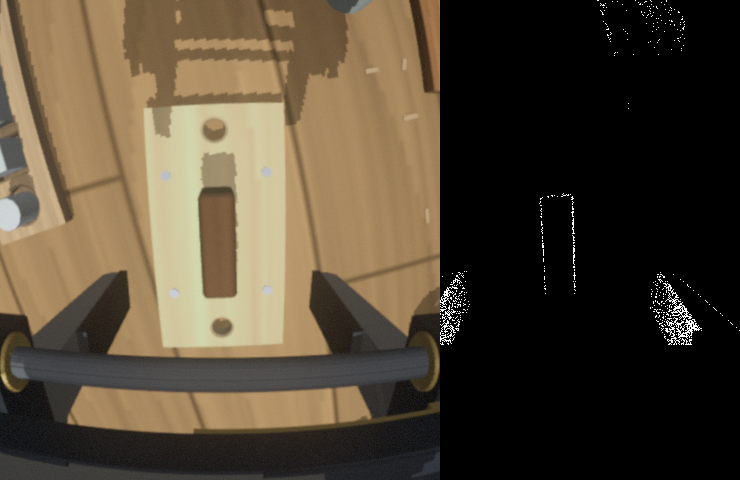

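U1 shows the plate with holes at (314,129) and (321,327) and the dark grip at about (318,245). The gripper is above it and nearly aligned.

```bash
python3 - <<'E'
from seg import *
im=cv2.imread('pics/U1.png');T=np.load('pics/U1.npy')
hsv=cv2.cvtColor(im,cv2.COLOR_BGR2HSV); m=((hsv[...,2]<175)).astype('u1')
for name,(x0,x1,y0,y1),z in(('holeL',(298,332,112,147),14),('holeR',(304,338,316,340),14)):
    q=np.zeros_like(m);q[y0:y1,x0:x1]=m[y0:y1,x0:x1];n,l,st,c=cv2.connectedComponentsWithStats(q);i=1+st[1:,4].argmax()
    r=top_outline('wrist',(l==i).astype('u1'),z,T);print(name,c[i],st[i,4],r[0],r[1])
q=((hsv[...,2]<140)&(hsv[...,1]>100)).astype('u1');q[:,:290]=0;q[:,350:]=0;q[:186]=0;q[305:]=0
n,l,st,c=cv2.connectedComponentsWithStats(q);i=1+st[1:,4].argmax();r=top_outline('wrist',(l==i).astype('u1'),54,T);print('grip',c[i],st[i],r[0],r[1],r[2])
E
python3 m.py 620 -209.7 212 79
```

```text
holeL [313.7 130.7] 408 [ 635.7 -127.3] [17.5 18.8]
holeR [321.6 327.1] 308 [ 602.9 -294.9] [17.6 18. ]
grip [317.9 243.3] [ 299  188   37  110 3489] [ 620.1 -207.6] [81.  24.3] 79.10640716552734
t 37.12 pos [ 621.9  -207.9   327.43] rot [-179.96   -0.03   76.7 ] F [0.14 0.3  0.21] gap 91.8 q7 28
row [-0.23 -0.13 11.54] [-0.04 -0.03 -2.3 ]
```

```bash
python3 -m creep '[[-0.3,-0.1,3,0,0,-2.3,-0.4],[-0.3,-0.1,6,0,0,-2.3,-0.4],[-0.3,-0.1,9,0,0,-2.3,-0.4],[-0.3,-0.1,11,0,0,-2.3,-0.4],[-0.3,-0.1,11.5,0,0,-2.3,-0.4],[-0.3,-0.1,11.5,0,0,-2.3,-0.4],[-0.3,-0.1,11.5,0,0,-2.3,1],[-0.3,-0.1,11.5,0,0,-2.3,1],[-0.3,-0.1,11.5,0,0,-2.3,1],[-0.3,-0.1,11.5,0,0,-2.3,1],[-0.3,-0.1,11.5,0,0,-2.3,1],[-0.3,-0.1,11.5,0,0,-2.3,1]]' 20
python3 -m creep '[[0,0,0,0,0,0,1],[0,0,0,0,0,0,1],[0,0,0,0,0,0,1],[0,0,0,0,0,0,1],[0,0,0,0,0,0,1]]' 55
python3 m.py
```

```text
clock: 38.12
position: [619.8, -212.5, 213.5]
ee_rot: [180.0, -0.0, 78.8]
force: [-5.0, 1.5, 4.1]
finger_gap: 26.3
clock: 38.53
position: [619.8, -212.6, 213.4]
ee_rot: [180.0, -0.0, 78.8]
force: [-0.6, 1.3, 5.4]
finger_gap: 25.8
t 38.53 pos [ 619.81 -212.55  213.44] rot [179.98  -0.02  78.84] F [-0.56  1.28  5.41] gap 25.8 q7 35
```

```bash
python3 -m creep '[[0,0,-0.5,0,0,0,1],[0,0,-1.5,0,0,0,1],[0,0,-3,0,0,0,1],[0,0,-5,0,0,0,1],[0,0,-7.5,0,0,0,1],[0,0,-10,0,0,0,1],[1,-0.2,-11.6,0,0,0,1],[3,-0.5,-11.6,0,0,0,1],[5.5,-0.9,-11.6,0,0,0,1],[8,-1.3,-11.6,0,0,0,1],[11,-1.7,-11.6,0,0,0,1],[14,-2.2,-11.6,0,0,0,1]]'
python3 -m creep '[[3,-0.5,0,0,0,-0.5,1],[6,-0.9,0,0,0,-1.5,1],[9,-1.4,0,0,0,-2.5,1],[12,-1.9,0,0,0,-3.5,1],[15,-2.3,0,0,0,-4.5,1],[18,-2.8,0,0,0,-5.5,1],[21,-3.3,0,0,0,-6.5,1],[24,-3.7,0,0,0,-7.5,1],[26.5,-4.1,0,0,0,-7.7,1],[28,-4.4,0,0,0,-7.7,1],[29,-4.5,0,0,0,-7.7,1],[29.4,-4.6,0,0,0,-7.7,1]]'
python3 -m creep '[[0,0,0,0,0,0,1],[0,0,0,0,0,0,1],[0,0,0,0,0,0,1],[0,0,0,0,0,0,1],[0,0,0,0,0,0,1],[0,0,0,0,0,0,1]]'
python3 -c "
from h import *
im,T=shot('wrist','V1'); cv2.imwrite('pics/V1c.png',im)"; python3 m.py 637.2 226.9 330 86.54
```

```text
clock: 39.53
position: [625.0, -70.2, 330.1]
ee_rot: [179.9, -0.0, 78.8]
force: [1.4, 0.7, -3.7]
finger_gap: 25.8
clock: 40.53
position: [636.9, 227.6, 329.2]
ee_rot: [180.0, 0.0, 86.6]
force: [-0.5, 0.0, -4.6]
finger_gap: 25.7
clock: 41.03
position: [637.1, 225.6, 329.0]
ee_rot: [180.0, 0.0, 86.5]
force: [0.0, -0.6, -4.1]
finger_gap: 25.7
t 41.08 pos [637.1  225.87 328.99] rot [180.    -0.    86.49] F [-0.96 -0.9  -3.78] gap 25.7 q7 -1
row [ 0.1  0.  -0.1] [ 0.   -0.   -0.05]
```

View pics/V1c.png

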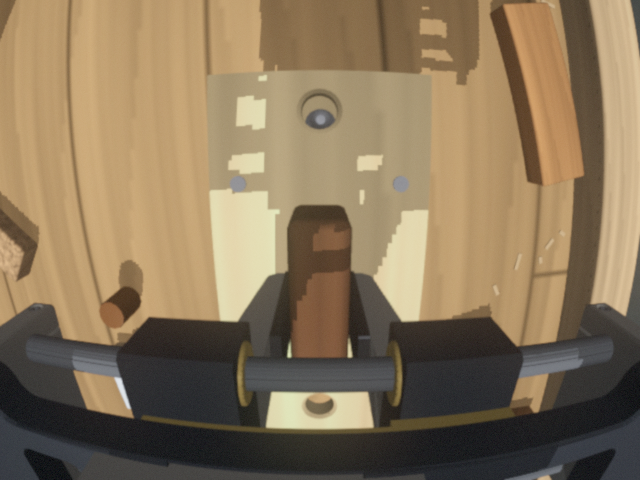

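V1 shows the plate held level over the bed. Its front hole is centred near (320,109) with the pin tip visible through it at (320,119), and the rear hole is near (319.5,406).

Run:
```python
from seg import *
im=cv2.imread('pics/V1.png');T=np.load('pics/V1.npy');g=cv2.cvtColor(im,cv2.COLOR_BGR2GRAY)
print('col320',g[82:136,310].tolist());print('row',g[109,290:350].tolist());print('rear col',g[385:425,319].tolist()); print('rear row',g[405,295:345].tolist())
for uv in((320,109),(319.5,406)):
    p=onz('wrist',uv,T[2,3]-199.4,T)[0]; print(uv,(T[:3,:3].T@np.r_[p-T[:2,3],0])[:2])
for o in(0,1,2):
    for d in(199.4,213.4):
        P=(T@np.array([[85+o-9,0,d,1],[85+o+9,0,d,1],[-85+o-9,0,d,1],[-85+o+9,0,d,1]]).T).T[:,:3]; print(o,d,proj('wrist',P,T)[:,1])
```

```text
col320 [152, 151, 153, 153, 152, 153, 152, 148, 137, 127, 120, 118, 113, 98, 83, 91, 115, 140, 147, 146, 149, 147, 147, 148, 146, 145, 147, 146, 145, 137, 121, 101, 92, 88, 89, 87, 87, 85, 82, 80, 85, 84, 87, 91, 104, 126, 142, 147, 149, 153, 154, 153, 152, 154]
row [160, 160, 161, 158, 157, 155, 150, 143, 138, 136, 130, 113, 123, 140, 147, 146, 147, 149, 147, 147, 146, 147, 145, 144, 137, 132, 124, 116, 113, 112, 115, 113, 115, 120, 124, 128, 134, 137, 142, 143, 144, 144, 144, 144, 142, 140, 120, 107, 114, 120, 123, 131, 138, 152, 151, 152, 151, 151, 152, 150]
rear col [89, 88, 87, 86, 82, 84, 92, 129, 162, 171, 174, 173, 174, 173, 173, 172, 170, 156, 127, 106, 101, 102, 102, 102, 102, 104, 102, 103, 109, 131, 158, 163, 168, 185, 205, 213, 213, 213, 214, 214]
rear row [221, 220, 219, 219, 217, 216, 206, 192, 185, 173, 148, 114, 102, 102, 104, 104, 108, 104, 105, 107, 105, 106, 102, 104, 101, 100, 101, 98, 97, 96, 94, 92, 92, 92, 91, 87, 86, 94, 138, 175, 188, 193, 207, 213, 214, 214, 215, 213, 213, 213]
(320, 109) [88.3 -0.1]
(319.5, 406) [-83.9  -0.3]
0 199.4 [134.1  97.3 417.5 396.5]
0 213.4 [134.6 100.4 403.7 383. ]
1 199.4 [132.1  95.3 416.4 395.3]
1 213.4 [132.7  98.5 402.6 381.8]
2 199.4 [130.   93.3 415.3 394. ]
2 213.4 [130.8  96.7 401.5 380.6]
```

```bash
python3 -m creep '[[-0.1,0,1,0,0,0,1],[-0.1,0,2,0,0,0,1],[-0.1,0,2.8,0,0,0,1],[-0.1,0,3.3,0,0,0,1],[-0.1,0,3.5,0,0,0,1],[-0.1,0,3.5,0,0,0,1],[-0.1,0,3.5,0,0,0,1]]'
python3 -c "
from h import *
im,T=shot('wrist','W1'); cv2.imwrite('pics/W1c.png',np.hstack([cv2.resize(im[50:170,250:390],None,fx=2.8,fy=2.8),cv2.resize(im[330:450,250:390],None,fx=2.8,fy=2.8)]))"; python3 m.py 637.2 224.6 246.4 86.54
```

```text
clock: 41.67
position: [637.1, 225.4, 293.9]
ee_rot: [180.0, 0.0, 86.5]
force: [0.1, -0.5, -4.4]
finger_gap: 25.9
t 41.72 pos [637.17 225.44 294.21] rot [179.96  -0.01  86.54] F [-0.14 -0.12 -4.6 ] gap 25.4 q7 0
row [-0.08  0.01  4.78] [ 0.04 -0.01 -0.  ]
```

View pics/W1c.png

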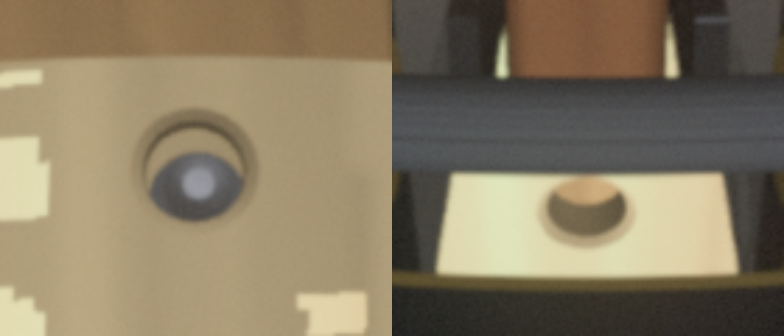

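W1 shows the front pin tip at full-image (320.7,115.4), just under the hole and about 1 mm behind its centre, which agrees with the computed correction.

```bash
python3 -m creep '[[-0.1,0.05,0.3,0,0,0,1],[-0.1,0.05,0.6,0,0,0,1],[-0.1,0.05,0.9,0,0,0,1],[-0.1,0.05,1.2,0,0,0,1],[-0.1,0.05,1.5,0,0,0,1],[-0.1,0.05,1.8,0,0,0,1],[-0.1,0.05,1.8,0,0,0,1],[-0.1,0.05,1.8,0,0,0,1]]'
python3 m.py 637.2 224.6 246.4 86.54
```

```text
clock: 42.38
position: [637.3, 224.4, 275.6]
ee_rot: [-180.0, 0.0, 86.5]
force: [0.4, -0.3, -3.6]
finger_gap: 25.7
t 42.38 pos [637.32 224.4  275.62] rot [-179.98    0.02   86.54] F [ 0.36 -0.29 -3.65] gap 25.7 q7 1
row [ 0.02 -0.01  2.92] [-0.02  0.02 -0.  ]
```

No contact so far, so I'll continue down slowly.

```bash
python3 -m creep '[[0,0,0.3,0,0,0,1],[0,0,0.6,0,0,0,1],[0,0,0.9,0,0,0,1],[0,0,1.2,0,0,0,1],[0,0,1.2,0,0,0,1],[0,0,1.2,0,0,0,1],[0,0,1.2,0,0,0,1],[0,0,1.5,0,0,0,1],[0,0,1.8,0,0,0,1],[0,0,2,0,0,0,1]]'
python3 -m creep '[[0,0,0.2,0,0,0,1],[0,0,0.4,0,0,0,1],[0,0,0.6,0,0,0,1],[0,0,0.7,0,0,0,1],[0,0,0.8,0,0,0,1],[0,0,0.8,0,0,0,1]]'
python3 m.py 637.2 224.6 246.4 86.54
```

```text
clock: 43.22
position: [637.3, 224.4, 255.5]
ee_rot: [-180.0, 0.0, 86.5]
force: [-0.4, 0.1, -4.5]
finger_gap: 25.8
clock: 43.72
position: [637.3, 224.4, 247.7]
ee_rot: [-180.0, 0.0, 86.5]
force: [0.2, -0.8, -5.8]
finger_gap: 25.6
t 43.72 pos [637.35 224.38 247.72] rot [-179.99    0.01   86.53] F [ 0.17 -0.77 -5.77] gap 25.6 q7 2
row [ 0.02 -0.02  0.13] [-0.01  0.01 -0.01]
```

```bash
python3 -m creep '[[0,0,0.1,0,0,0,1],[0,0,0.15,0,0,0,1],[0,0,0.15,0,0,0,1],[0,0,0.2,0,0,0,1],[0,0,0.2,0,0,0,1]]'
python3 m.py
```

```text
clock: 44.13
position: [637.5, 224.4, 246.5]
ee_rot: [180.0, -0.0, 86.5]
force: [-1.2, -0.8, 0.5]
finger_gap: 25.5
t 44.13 pos [637.46 224.36 246.46] rot [179.99  -0.02  86.54] F [-1.25 -0.77  0.51] gap 25.5 q7 2
```

The plate rests home at z 246.5 against 246.4 expected, with its weight off the wrist. Releasing and checking.

```bash
python3 -m creep '[[0,0,0,0,0,0,0.2],[0,0,0,0,0,0,-0.4],[0,0,0,0,0,0,-0.4],[0,0,0,0,0,0,-0.4],[0,0,0,0,0,0,-0.4],[0,0,-1,0,0,0,-0.4],[0,0,-3,0,0,0,-0.4],[0,0,-6,0,0,0,-1],[0,0,-10,0,0,0,-1],[0,0,-12,0,0,0,-1],[0,0,-12,0,0,0,-1],[0,0,-12,0,0,0,-1]]'
python3 -c "
from h import *
shot('wrist','X1')"
python3 -m creep '[[-4,-4,0,0,0,0,-1],[-8,-8,0,0,0,0,-1],[-12,-12,0,0,0,0,-1],[-16,-16,0,0,0,-6,-1],[-20,-19,0,0,0,-6,-1],[-22,-19,0,0,0,-6,-1],[-22,-19,0,0,0,-6,-1],[-22,-19,0,0,0,-6,-1],[-22,-19,0,0,0,-6,-1]]'
python3 - <<'E'
from seg import *
im,T=shot('wrist','Y1')
sl=dict(square=(448.4,80.2),round=(451.0,22.2),bar=(454.0,-42.7),small=(456.7,-100.6),stud=(458.8,-144.6))
for lo in(110,150):
  for c,st,m in al(im,lo,amin=300):
    r=top_outline('wrist',m,46,T); k=min(sl,key=lambda k:np.hypot(*(r[0]-sl[k])))
    if np.hypot(*(r[0]-sl[k]))<30: print(lo,k,r[0],r[1],round(r[2],1),'err',r[0]-sl[k])
x=cv2.imread('pics/X1.png')
cv2.imwrite('pics/XY.png',np.hstack([x[:345,140:500],im[:345,140:500]]))
E
```

```text
clock: 45.13
position: [637.6, 224.3, 367.9]
ee_rot: [179.8, -0.1, 86.5]
force: [-0.2, 0.7, -0.3]
finger_gap: 91.5
clock: 45.93
position: [433.0, 15.1, 365.3]
ee_rot: [-179.9, -0.1, 92.4]
force: [0.7, -0.4, 0.9]
finger_gap: 91.7
110 square [448.6  80.9] [43.3 42.4] 3.1 err [0.2 0.7]
110 round [454.   23.8] [41.8 42.5] 2.7 err [3.  1.6]
110 bar [453.3 -41.2] [27.8 58.8] 2.7 err [-0.7  1.5]
110 small [457.1 -96.4] [28.7 24.7] 1.9 err [0.4 4.2]
150 square [448.4  80.9] [42.3 42.3] 2.9 err [0.  0.7]
150 round [454.   23.9] [41.8 40.8] 2.7 err [3.  1.7]
150 bar [453.4 -42. ] [26.2 55.3] 2.8 err [-0.6  0.7]
150 small [457.1 -96.9] [28.6 23.6] 1.7 err [0.4 3.7]
```

The viewer limit is reached, so the rest is checked by number.

Run:
```python
from seg import *
im=cv2.imread('pics/X1.png');T=np.load('pics/X1.npy');hsv=cv2.cvtColor(im,cv2.COLOR_BGR2HSV)
q=((hsv[...,2]<150)&(hsv[...,1]>90)&(hsv[...,0]<16)).astype('u1');q[:,:270]=0;q[:,370:]=0;q[:150]=0;q[330:]=0
n,l,st,c=cv2.connectedComponentsWithStats(q);i=1+st[1:,4].argmax();r=top_outline('wrist',(l==i).astype('u1'),87,T);print('grip top z87',c[i],st[i],r[0],r[1],r[2])
# plate outline (pale) at z=47
p=((hsv[...,0]>18)&(hsv[...,0]<32)&(hsv[...,1]<95)&(hsv[...,2]>120)).astype('u1');p[345:]=0
n,l,st,c=cv2.connectedComponentsWithStats(p);i=1+st[1:,4].argmax();r=top_outline('wrist',(l==i).astype('u1'),47,T);print('plate',c[i],st[i],r[0],r[1],r[2])
# bystanders: compare top view now and at start
a=cv2.imread('pics/top0.png');b=manip.snapshot('top')
d=(cv2.absdiff(a,b).max(2)>50).astype('u1');d=cv2.morphologyEx(d,cv2.MORPH_OPEN,np.ones((3,3)))
n,l,st,c=cv2.connectedComponentsWithStats(d)
print([(c[i].astype(int).tolist(),int(st[i,4])) for i in range(1,n) if st[i,4]>25])
# round height: triangulate with O1,Y1
S=[]
for nme in('O1','Y1'):
    im=cv2.imread(f'pics/{nme}.png');T=np.load(f'pics/{nme}.npy')
    for c,st,m in al(im,110,amin=300):
        r=top_outline('wrist',m,46,T)
        if np.hypot(*(r[0]-[453,23]))<12: o,dv=ray('wrist',c,T); S.append((o,dv[0]/np.linalg.norm(dv[0])))
(o1,d1),(o2,d2)=S[:2]; k=np.linalg.lstsq(np.c_[d1,-d2],o2-o1,rcond=None)[0]; print('round top',o1+k[0]*d1,o2+k[1]*d2)
```

```text
grip top z87 [317.9 236.2] [ 302  186   33  101 2926] [637.2 227.6] [76.2 23.4] 87.06074523925781
plate [319.  211.2] [  246    98   145   241 27138] [637.  226.7] [213.1 118. ] 86.5561294555664
[([360, 171], 44), ([233, 179], 553), ([257, 183], 106), ([207, 181], 41), ([398, 192], 784), ([268, 185], 36), ([315, 190], 266), ([355, 193], 57), ([272, 309], 15398), ([221, 193], 36), ([249, 195], 36), ([248, 201], 41), ([472, 246], 300), ([356, 247], 163), ([373, 247], 140), ([229, 252], 148), ([416, 263], 293), ([185, 266], 293), ([421, 275], 262), ([9, 283], 445), ([38, 352], 1825), ([22, 315], 66), ([20, 335], 72), ([117, 364], 894), ([5, 359], 149), ([176, 391], 291), ([94, 461], 7007), ([345, 436], 32), ([229, 442], 160), ([258, 440], 130), ([318, 450], 125), ([258, 464], 194), ([349, 465], 157), ([315, 470], 121), ([325, 463], 50)]
round top [454.   23.6  42.2] [454.4  23.7  42.2]
```

```bash
python3 -c "
from bench import manip
print(manip.sense()['clock']); print(manip.sign_off())"
```

```text
46.0333
the job is handed in; nothing more can be done
None
```

I put all five blocks back in their own rack pockets and laid the panel in the nest. Then I lowered the plate level over both pins until it rested on the panel, and handed the job in at 46 s.

**Plate:** The wrist view after release put its centre within 0.3 mm of the nest, with yaw matching the bed's. At contact the height read 246.5 mm against 246.4 expected, and the weight came off the wrist.

**Panel:** It looked flat between all six stops. It seated at the expected height, with about 10 N of contact force.

**Blocks:**
- Square, bar, small and stud measured within about 2 mm of their pocket centres. Stud was only checked before the panel and plate moves. In the last view the small block read 3.7 mm off, but its outline came out too short there.
- Round read about 3.4 mm off centre, slightly more than the 3 mm of play it should have. Its top triangulated at 42 mm against 46 expected, so it is not perched on the rim. Both readings are within the 7 mm limit and probably measuring error.

**Other tools:** Comparing the top view with the start showed changes only where I had worked and where the arm or its shadow lies. The arm's area includes the sanding block, so I did not confirm that one separately.

I had used up the picture limit, so the last checks were by number only, without looking at the final images.

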